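Open the nut jar, put the mixed fittings away and close it

TASK

Unscrew the orange cap of the nut jar with as many twists as it takes, lift it off and set it aside, then put the fittings lying about on the right-hand bench away by kind: every hexagon nut into the jar, every black end cap into the wooden box, every angle bracket into the card tray. When all the nuts are in, set the cap level on the jar again and screw it on by about one turn, so that it holds (it need not be tight); leave the paint pen on the bench where it lies.

Things in the scene. Friction and masses are not known exactly. Their poses are not given: they have to be found in the camera images.
- nut_jar: clear plastic jar with a few nuts in it, strapped in a holder (board 130 x 130 x 14 mm, two wooden cheeks, steel band) fixed to the cart on the left; it does not move. Origin: centre of the board's underside, on the jar's axis, z up. Jar's shoulder 71 mm, mouth rim 102 mm above the origin; belly 73 mm wide (68 mm inside), inner floor 29 mm up. The cart top 13 cm to its left (+y) is free
- jar_mouth (a point): centre of the jar's mouth, at the height of the rim, 102 mm above the holder's underside. The mouth is 39 mm wide inside. The neck outside has a coarse right-handed three-start thread, 56 mm over the ridges. To close: set the cap on level, turn it clockwise from above (it sinks 3.3 mm per rad, let the grip sink with it); it holds when its lower edge is under 87 mm. If it sits cocked, turn it back anticlockwise till it drops level
- jar_cap: orange ribbed screw cap of the jar, 67 mm in diameter, 33 mm high, closed on top, 50 g, loose. Origin: centre of its lower edge (open side), z up through its top. At the start it is screwed tight on the jar, origin 74 mm above the jar's origin. Set back on the neck, it rests with its origin 88 to 96 mm above the jar's origin until it is screwed on
- cap_top (a point): centre of the cap's top, 33 mm above its lower edge. The cap unscrews anticlockwise seen from above and rises 21 mm a turn (3.3 mm per rad), so the grip must rise with it; a rubber seal makes the first 0.5 rad stiffer (about 0.3 N m). Three lugs inside leave the thread after 4.6 to 4.9 rad of turning (risen about 15 mm); only then does it lift off, straight up
- nut_1: loose hexagon nut, bright steel, 24 mm across the flats (flats face its own x axis and every 60 degrees from it), 28 mm over the corners, 13 mm high, 35 g, lying flat on the bench on the right. Origin: centre of its underside, z up. Belongs in the jar. May be absent (None)
- nut_2: loose hexagon nut, bright steel, 24 mm across the flats (flats face its own x axis and every 60 degrees from it), 28 mm over the corners, 13 mm high, 35 g, lying flat on the bench on the right. Origin: centre of its underside, z up. Belongs in the jar. May be absent (None)
- nut_3: loose hexagon nut, bright steel, 24 mm across the flats (flats face its own x axis and every 60 degrees from it), 28 mm over the corners, 13 mm high, 35 g, lying flat on the bench on the right. Origin: centre of its underside, z up. Belongs in the jar. May be absent (None)
- end_cap_1: black plastic end cap for square tube: 30 x 30 mm flange with a 24 mm plug on it, 19 mm high over all, 12 g; gripped across its 30 mm sides (x or y). Origin: centre of its underside, z up. Belongs in the wooden box. May be absent (None)
- end_cap_2: black plastic end cap for square tube: 30 x 30 mm flange with a 24 mm plug on it, 19 mm high over all, 12 g; gripped across its 30 mm sides (x or y). Origin: centre of its underside, z up. Belongs in the wooden box. May be absent (None)
- bracket_1: galvanised angle bracket of 3 mm plate, 50 g: foot 30 (x) x 40 (y) mm, and an upright plate 30 mm wide (x) and 40 mm high at its +y end (y = +17 to +20 mm). Gripped across the 30 mm width (x) of the upright. Origin: centre of the foot's underside, z up. Belongs in the card tray. May be absent (None)
- bracket_2: galvanised angle bracket of 3 mm plate, 50 g: foot 30 (x) x 40 (y) mm, and an upright plate 30 mm wide (x) and 40 mm high at its +y end (y = +17 to +20 mm). Gripped across the 30 mm width (x) of the upright. Origin: centre of the foot's underside, z up. Belongs in the card tray. May be absent (None)
- wood_box: shallow open wooden box, 160 x 110 x 55 mm high, loose (0.35 kg). Origin: centre of its underside; x along the 160 mm side, y along the 110 mm side, z up. Walls 6 mm, floor 6 mm thick. The end caps belong in it. Stands on the bench on the right; the box and the tray change places from start to start
- kraft_tray: open brown card tray, 66 x 130 x 42 mm high, loose and light (0.045 kg). Origin: centre of its underside; x along the 66 mm side, y along the 130 mm side, z up. Walls and floor 2 mm. The angle brackets belong in it. Stands on the bench on the right; the box and the tray change places from start to start
- paint_pen: white paint pen, 11 x 120 x 11 mm, lying on the bench on the right between the containers; its length is along y, origin at the centre of its underside. Leave it where it lies
Mind the look-alikes: they are no part of the job. What is shaped like the bracket_2 but red is not meant.

How it is judged:
By the outcome, as a careful person would: the job done as asked, in the order asked, and still so for the second after the job is handed in, with the robot touching nothing.
Of nut_1, nut_2, nut_3 only 1 to 3 are there at a start; the rules pass over those that are not, and their reading is None.
Of end_cap_1, end_cap_2, bracket_1, bracket_2 only 2 to 3 are there at a start; the rules pass over those that are not, and their reading is None.
At some moment in a run one of nut_1, nut_2, nut_3, end_cap_1, end_cap_2 may be knocked a few centimetres aside while the robot is not near it.
It also fails if it takes over 210 s, if anything falls off the work surface, if the arm or the gripper's body presses on something with over 40 N, if the wrist force passes 120 N, or if a joint passes its speed limit or range.

ROBOT

A 6-joint arm with a two-finger parallel gripper is mounted at the origin on a cart in front of the work surface, level with it; the furniture and walls round the work are solid. World frame = base frame: x ahead of the robot, y to its left, z up, the work surface at z = 0. Lengths are in m, angles in rad, forces in N, time in s.
With the tool pointing down it reaches from about 0.25 to 0.725 m from the base axis. Payload 9.7 kg.
Tool frame: the origin (TCP) lies midway between the tips of the shut fingers; the grasp point (between the pads) lies 19 mm behind it (manip.pinch_z is the distance from the TCP to the grasp point, in m); y points along the fingers, x is the direction in which the jaws open and shut, and the axes are right-handed (so a half turn about y gives the same grasp; the last joint's range is limited). The gripper opens to 85 mm and grips with 20 to 120 N. Pads are 22 mm wide; open, the fingers measure 114 mm over their backs; the gripper's body (76 mm by 85 mm) begins 54 mm behind the grasp point. The pads swing forward as they close: fully open they stand 13 mm farther back than shut.
Start: joints at [1.109, 0.087, 0.176, 1.66, 0, 1.571], TCP at [0.245, 0.492, 0.231] pointing down, gripper open.
Joint ranges: [-3.13, 3.13], [-0.85, 1.81], [-1.15, 1.24], [-2.2, 2.28], [-1.44, 1.52], [-3.14, 3.14]. Speed limits (rad/s): [2.22, 2.22, 2.57, 3.14, 3.14, 3.14].

INTERFACE

Orientations are given as [roll, pitch, yaw] about the fixed x, y, z axes, in that order (R = Rz(yaw) Ry(pitch) Rx(roll)).
In Python, from rig import manip, cams, models gives the robot as it stands.
- The arm moves only by the tool send_rows, never from a script. Its argument "deltas" is text: rows parted by semicolons, each of 7 numbers parted by spaces: the opening, from 0 (shut) to 1 (fully open), then the shift along the tool's x, y, z in cm, then the turn, a rotation vector about the tool's x, y, z in rad. In form: grip dx dy dz ax ay az; .... A call has 1 to 20 rows; each row shifts and turns the commanded pose from where the row before left it, along the tool's axes as they then stand; what a row does not reach is not made up. A row lasts 1/12 s, in which the tool goes at most 41.7 mm and 7.16 degrees, less where a joint would pass 70% of its speed; a pose out of reach is approached as far as the arm can. A call with a gripper value outside its range is refused whole. The fingers move at their own pace and stop on an object; "grip_force" is the grip in N (left out, the last holds). Time passes only in rows, so rows that do not move let the fingers close. It gives the time, the measured TCP pose, the force and the opening at its end, in the units of the state.
- manip.sense(): the state, without advancing time (a new reading comes with each control period).
- cams.camera(name): name is "scene" or "top"; returns a dict with "color" (480x640x3 uint8, red, green, blue), "mtx" (3x3 intrinsics, pixels), "k1" (the pictures are not rectified: a ray, as slopes to the right and down, at radius r is drawn at 1 + k1 r^2 times it, then the intrinsics apply), "eye" and "orientation" of the camera in the world. Camera axes: x right, y down, z forward; pixel columns grow to the right and rows downward; lengths in m; the calibration is good to about 2 mm. A picture is of the moment at which its call begins. There is no depth.
- manip.job_done(): hands the job in, once; it reports no verdict.
Trained networks look in a picture, given as the dict that the camera call returned (one of the last four; its "shot" number tells which), for a name from the list of things; names that differ only in an ending like _2 or _b are one class to them, and where a whole thing is asked for, a point or a joint stands for the part that bears it (a point fixed in the world has none). Each returns a list of dicts, best first, with "confidence" (0 to 1); they miss things now and then, are a little off and sometimes report something else, mostly with a low value. They report only what shows in the picture. A call takes as long as a camera call. They do not tell look-alikes from the thing itself.
- models.look_for(target, picture): "pixel" ([column, row] in pixels, amid what is visible of it).
- models.silhouettes(target, picture): "pixels" (480x640 bool, what is visible of it) and "pixel" ([column, row] in pixels, amid what is visible of it).
- models.pinpoint(target, picture): "pixel" ([column, row] in pixels: a listed point, or the origin of a listed thing).
The state is a dict: "time": time; "joint_positions": joint angles; "dq": joint speeds; "tau": joint torques, N m; "eef_pos": TCP position; "tcp_rot": TCP orientation; "force": force on the tool from outside, world axes, zero at the start; "wrist_torque": the same for the moment, N m; "opening": opening from 0.0 (shut) to 1.0 (fully open).
Only numpy, scipy, OpenCV 4.12 (cv2) and the standard library are available. Lean on these libraries where they do the work, as an engineer would, in place of code of your own. Each camera call takes 0.05 s, during which the arm holds its last target.

## Working session

There is one attempt and no reset: what is moved stays moved. The work goes in short steps, Python scripts to look and compute and a tool call to move; the robot and the scene stay as the last step left them, time stands still between calls to the robot, and variables do not carry over. Pictures are saved under pics/ and viewed, and the job is handed in when it is done.

Besides the shell and the picture viewer there is one more tool, called in YAML: its name, and indented under it one key for each argument. send_rows: Moves the arm, as the interface text tells. Its arguments: {"type":"object","properties":{"deltas":{"type":"string"},"grip_force":{"type":"number"}},"required":["deltas"]}

```bash
ls; mkdir -p pics; python3 - <<'E'
from rig import manip,cams,models
import cv2
print(manip.sense(), manip.pinch_z)
for n in("scene","top"):
    p=cams.camera(n); print(n,p["mtx"],p["k1"],p["eye"],p["orientation"],p["shot"])
    cv2.imwrite(f"pics/{n}0.png",p["color"][:,:,::-1])
E
```

```text
pics
{'time': 0.0, 'joint_positions': array([ 1.10901352e+00,  8.74727971e-02,  1.75102453e-01,  1.65979657e+00,
       -1.18390066e-05,  1.57080151e+00]), 'dq': array([-9.76874788e-04,  7.67552801e-05,  3.78342229e-04,  1.51709219e-04,
       -1.10643479e-05, -6.03867437e-04]), 'tau': array([ 1.16763390e-04, -5.20389891e+01,  4.64803469e+01,  1.64969423e-02,
        1.24055441e-05,  2.91752406e-05]), 'eef_pos': array([0.2449467 , 0.49217825, 0.23055982]), 'tcp_rot': array([-1.57080817e+00,  1.37058289e-03,  1.10900834e+00]), 'force': array([ 0.12057051,  0.27673456, -0.02489963]), 'wrist_torque': array([ 0.01236574, -0.00982377, -0.01606902]), 'opening': 0.9995544570414292} 0.0187
scene [[617.90155066   0.         314.96604733]
 [  0.         617.90155066 229.92349433]
 [  0.           0.           1.        ]] 0.0022687228006475634 [-0.34056861 -0.62654606  1.1284377 ] [-2.34239501  0.01407957 -1.03324715] 1
top [[606.60693442   0.         323.24453955]
 [  0.         606.60693442 236.69278322]
 [  0.           0.           1.        ]] 0.03909773040933003 [ 0.30963344 -0.06924907  1.75492757] [-2.98683449  0.01180851 -1.59737267] 2
```

View pics/scene0.png

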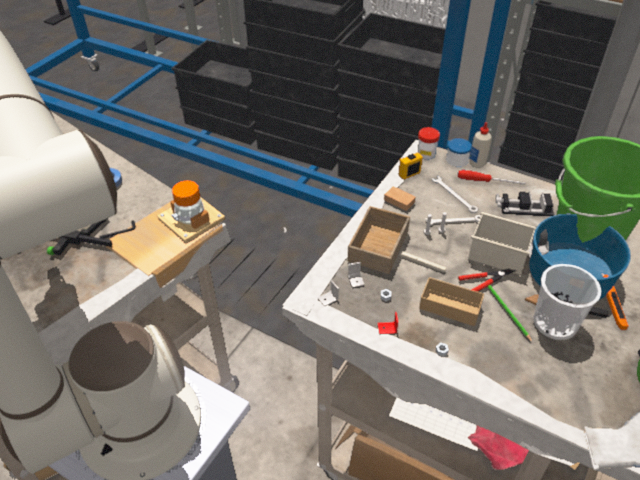

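View pics/top0.png

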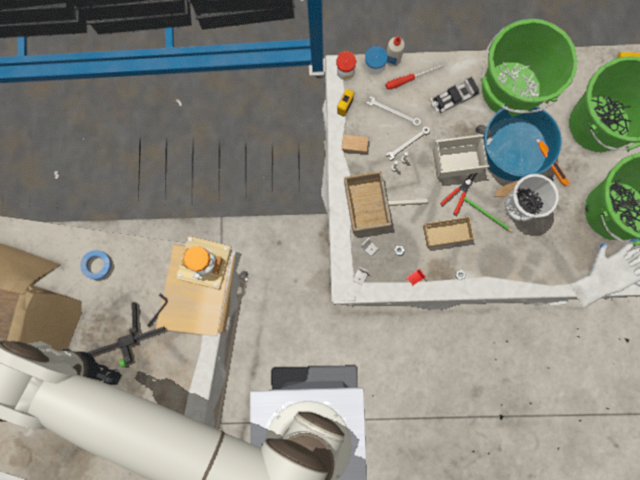

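```bash
cat > h.py <<'E'
from rig import manip,cams,models
import numpy as np, cv2
from scipy.spatial.transform import Rotation as Rr
def cam(n): return cams.camera(n)
def Rc(p): return Rr.from_euler('xyz',p["orientation"]).as_matrix()
def proj(p,X):
    X=np.atleast_2d(X); c=(X-p["eye"])@Rc(p); s=c[:,:2]/c[:,2:]; r2=(s**2).sum(1,keepdims=True)
    s=s*(1+p["k1"]*r2); return s@p["mtx"][:2,:2].T+p["mtx"][:2,2]
def ray(p,px):
    s=(np.array(px)-p["mtx"][:2,2])/np.diag(p["mtx"])[:2]; u=s.copy()
    for _ in range(10): u=s/(1+p["k1"]*(u@u))
    d=Rc(p)@np.array([u[0],u[1],1]); return p["eye"],d/np.linalg.norm(d)
def onz(p,px,z):
    e,d=ray(p,px); return e+d*(z-e[2])/d[2]
def tri(pa,a,pb,b):
    (e1,d1),(e2,d2)=ray(pa,a),ray(pb,b)
    A=np.stack([d1,-d2],1); t=np.linalg.lstsq(A,e2-e1,rcond=None)[0]
    x,y=e1+d1*t[0],e2+d2*t[1]; return (x+y)/2,np.linalg.norm(x-y)
def save(p,name,box=None,k=1):
    im=p["color"][:,:,::-1]
    if box: im=im[box[1]:box[3],box[0]:box[2]]
    im=cv2.resize(im,None,fx=k,fy=k,interpolation=cv2.INTER_CUBIC); cv2.imwrite("pics/"+name,im)
def st():
    s=manip.sense(); print("t",s["time"],"p",s["eef_pos"].round(4),"rot",s["tcp_rot"].round(3),"F",s["force"].round(1),"T",s["wrist_torque"].round(2),"o",round(s["opening"],3),"q",s["joint_positions"].round(2)); return s
E
python3 - <<'E'
from h import *
S=cam("scene");T=cam("top")
save(S,"s1.png",(270,170,550,370),2.8); save(T,"t1.png",(320,150,520,300),4)
save(S,"s1j.png",(100,160,260,280),4)
for n,z in (("nut_jar",0),("jar_mouth",.1),("jar_cap",.074),("cap_top",.107),("nut_1",0),("end_cap_1",0),("bracket_1",0),("wood_box",0),("kraft_tray",0),("paint_pen",0)):
    for nm,p in(("S",S),("T",T)):
        print(n,nm,[(np.round(d["pixel"],1).tolist(),round(d["confidence"],2),onz(p,d["pixel"],z).round(4)[:2].tolist()) for d in models.pinpoint(n,p)])
E
```

```text
nut_jar S [([192.2, 219.6], 0.62, [0.5177, 0.286])]
nut_jar T [([203.4, 260.2], 0.93, [0.5245, 0.295])]
jar_mouth S [([183.5, 191.6], 0.58, [0.5129, 0.2911])]
jar_mouth T [([199.7, 258.9], 0.63, [0.5162, 0.2844])]
jar_cap S [([184.2, 196.9], 0.79, [0.5189, 0.2991])]
jar_cap T [([195.7, 258.8], 0.62, [0.52, 0.3011]), ([365.1, 204.6], 0.2, [0.6607, -0.177])]
cap_top S [([185.8, 190.5], 0.59, [0.5134, 0.2825]), ([437.2, 354.8], 0.48, [0.3726, -0.4631])]
cap_top T [([196.7, 255.7], 0.7, [0.5244, 0.2912])]
nut_1 S [([386.9, 293.8], 0.65, [0.5468, -0.2769]), ([439.8, 349.9], 0.57, [0.4619, -0.4459])]
nut_1 T [([396.8, 248.9], 0.46, [0.5418, -0.2691]), ([459.2, 272.2], 0.46, [0.469, -0.4456])]
end_cap_1 S [([376.9, 245.7], 0.57, [0.6771, -0.1851])]
end_cap_1 T [([369.3, 245.8], 0.58, [0.5532, -0.1894])]
bracket_1 S [([357.0, 281.5], 0.83, [0.5453, -0.1979]), ([386.3, 329.9], 0.66, [0.4517, -0.3219]), ([451.2, 306.9], 0.56, [0.5859, -0.4226]), ([329.3, 297.4], 0.55, [0.469, -0.1647])]
bracket_1 T [([358.5, 275.8], 0.69, [0.4664, -0.1548]), ([368.9, 244.0], 0.59, [0.5585, -0.1885]), ([198.2, 257.4], 0.21, [0.5332, 0.3102])]
wood_box S [([376.0, 247.4], 0.77, [0.6706, -0.1858])]
wood_box T [([364.9, 205.8], 0.56, [0.6725, -0.181])]
kraft_tray S [([449.4, 307.7], 0.64, [0.5817, -0.4199])]
kraft_tray T [([445.5, 232.9], 0.9, [0.5849, -0.4129])]
paint_pen S [([422.5, 261.7], 0.55, [0.684, -0.3077]), ([188.7, 221.2], 0.29, [0.5081, 0.2902])]
paint_pen T [([405.5, 198.9], 0.64, [0.6898, -0.3013]), ([457.8, 275.0], 0.58, [0.461, -0.4411])]
```

```bash
true
```

```text
(no output)
```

View pics/s1.png

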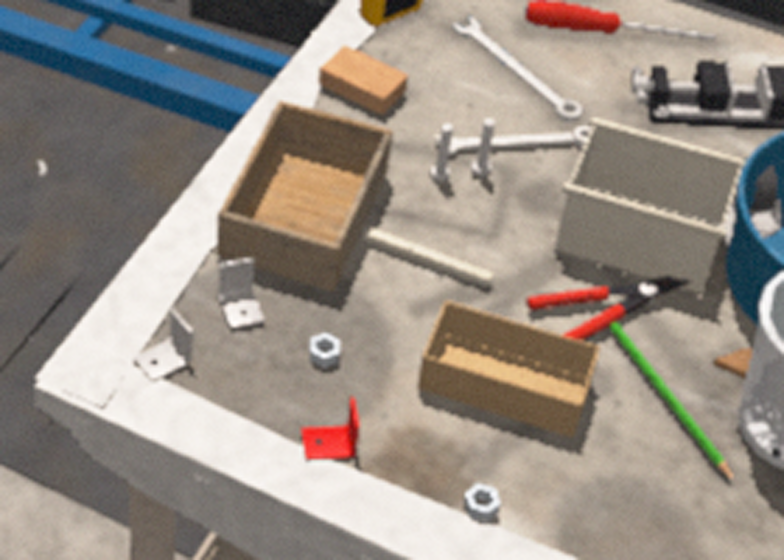

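View pics/t1.png

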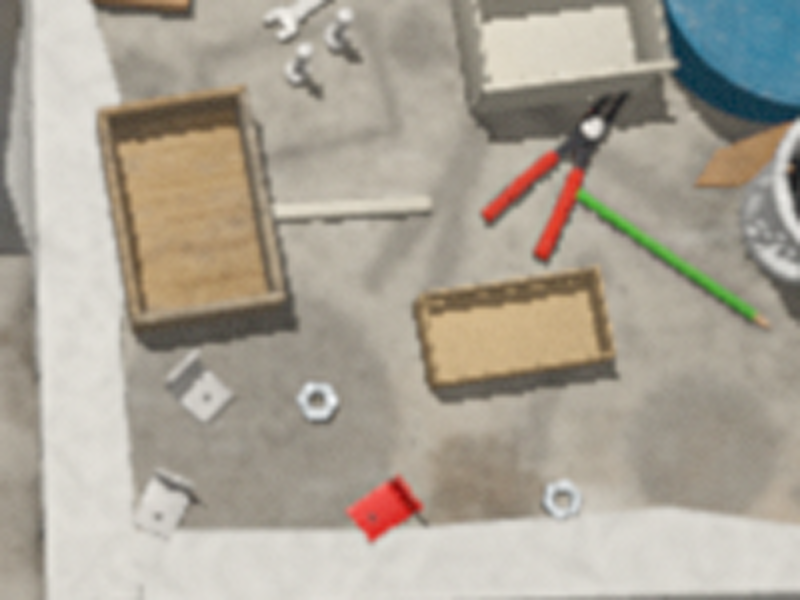

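View pics/s1j.png

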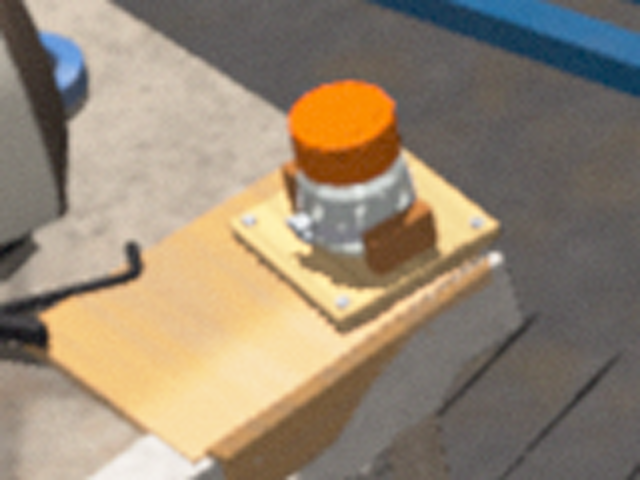

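```bash
cat > fit.py <<'E'
from h import *
from scipy.optimize import minimize
def cyl(r,z0,z1,n=48):
    a=np.linspace(0,2*np.pi,n,endpoint=False); c=np.stack([r*np.cos(a),r*np.sin(a)],1)
    return [np.vstack([np.c_[c,np.full(n,z)] for z in(z0,z1)])]
def box(x0,x1,y0,y1,z0,z1): return [np.array([[x,y,z] for x in(x0,x1) for y in(y0,y1) for z in(z0,z1)])]
def hexn():
    a=np.radians(30+60*np.arange(6)); r=.012/np.cos(np.pi/6); c=np.stack([r*np.cos(a),r*np.sin(a)],1)
    return [np.vstack([np.c_[c,np.full(6,z)] for z in(0,.013)])]
M=dict(cap=cyl(.0335,0,.033),nut=hexn(),bracket=box(-.015,.015,-.02,.02,0,.003)+box(-.015,.015,.017,.02,0,.04),
 box=box(-.08,.08,-.055,.055,0,.055),tray=box(-.033,.033,-.065,.065,0,.042),pen=box(-.0055,.0055,-.06,.06,0,.011),
 board=box(-.065,.065,-.065,.065,0,.014))
K=4
def render(p,parts,x,y,z,yaw,roi):
    R=Rr.from_euler('z',yaw).as_matrix(); im=np.zeros(((roi[3]-roi[1])*K,(roi[2]-roi[0])*K),np.uint8)
    for P in parts:
        u=(proj(p,P@R.T+[x,y,z])-[roi[0],roi[1]]+.5)*K-.5
        h=cv2.convexHull(u.astype(np.float32))
        cv2.fillConvexPoly(im,np.round(h*16).astype(np.int32),1,shift=4)
    return cv2.resize(im.astype(np.float32),None,fx=1/K,fy=1/K,interpolation=cv2.INTER_AREA)
def fit(views,parts,x0,yaws,z=0,freez=False,tie=2e3):
    """views: list of (picture, boolmask)"""
    V=[]
    for p,m in views:
        v,u=np.nonzero(m); roi=(max(u.min()-12,0),max(v.min()-12,0),min(u.max()+13,640),min(v.max()+13,480))
        V.append((p,m[roi[1]:roi[3],roi[0]:roi[2]].astype(np.float32),roi))
    def cost(q):
        zz=q[3] if freez else z
        c=0
        for p,m,roi in V:
            r=render(p,parts,q[0],q[1],zz,q[2]*.1 if 0 else q[2]*10,roi); c+=1-np.minimum(r,m).sum()/max(np.maximum(r,m).sum(),1)
        return c/len(V)
    best=None
    for yw in yaws:
        q=np.array([x0[0],x0[1],yw/10]+([z] if freez else []))
        n=len(q); sim=np.vstack([q]+[q+np.eye(n)[i]*(.006 if i!=2 else .02) for i in range(n)])
        r=minimize(cost,q,method="Nelder-Mead",options=dict(initial_simplex=sim,maxiter=250,xatol=1e-4,fatol=1e-4))
        if best is None or r.fun<best.fun: best=r
    q=best.x.copy(); q[2]*=10; return q,best.fun
def mask(name,p,near,tol=25):
    """silhouette nearest to pixel"""
    c=[d for d in models.silhouettes(name,p) if np.hypot(*(np.array(d["pixel"])-near))<tol]
    return c[0]["pixels"] if c else None
E
cat > run1.py <<'E'
from fit import *
S=cam("scene");T=cam("top")
Y4=np.radians([0,45,90,135])
items=[("jar_cap","cap",(.52,.293),.074,[0],1),("nut_1","nut",(.545,-.272),0,np.radians([0,20,40]),0),("nut_1","nut",(.465,-.445),0,np.radians([0,20,40]),0),
("bracket_1","bracket",(.55,-.193),0,np.radians(range(0,360,45)),0),("bracket_1","bracket",(.468,-.16),0,np.radians(range(0,360,45)),0),
("wood_box","box",(.671,-.184),0,np.radians([75,90,105]),0),("kraft_tray","tray",(.583,-.417),0,np.radians([-20,0,15]),0),("paint_pen","pen",(.687,-.304),0,np.radians([-10,10]),0)]
for n,m,xy,z,ys,fz in items:
    vs=[]
    for p in(S,T):
        mk=mask(n,p,proj(p,[*xy,z+.01])[0])
        if mk is not None: vs.append((p,mk))
    if not vs: print(n,"none");continue
    for vv in ([vs]+[[v] for v in vs] if len(vs)>1 else [vs]):
        if fz and len(vv)<2: continue
        q,c=fit(vv,M[m],xy,ys,z,bool(fz)); print(n,len(vv),"T" if vv[0][0] is T else "S",q.round(4),"deg",round(np.degrees(q[2]),1),"cost",round(c,3))
E
python3 run1.py
```

```text
jar_cap 2 S [0.5195 0.2929 0.0742 0.0741] deg 4.3 cost 0.072
nut_1 1 S [ 0.5398 -0.2766  0.9508] deg 54.5 cost 0.133
nut_1 2 S [ 0.4627 -0.4484  0.8638] deg 49.5 cost 0.526
nut_1 1 S [ 0.4623 -0.4486  0.8905] deg 51.0 cost 0.212
nut_1 1 T [ 0.4605 -0.4466  0.4693] deg 26.9 cost 0.834
bracket_1 2 S [ 0.5498 -0.191  -0.7344] deg -42.1 cost 0.193
bracket_1 1 S [ 0.549  -0.1928  5.666 ] deg 324.6 cost 0.239
bracket_1 1 T [ 0.5494 -0.1907  5.5129] deg 315.9 cost 0.142
bracket_1 2 S [ 0.4656 -0.1601  4.2351] deg 242.7 cost 0.112
bracket_1 1 S [ 0.4653 -0.1603  4.2214] deg 241.9 cost 0.116
bracket_1 1 T [ 0.4666 -0.16    4.257 ] deg 243.9 cost 0.102
wood_box 1 S [ 0.6782 -0.1862  0.1588] deg 9.1 cost 0.043
kraft_tray 2 S [ 0.5854 -0.4164  0.1275] deg 7.3 cost 0.051
kraft_tray 1 S [ 0.5851 -0.4175  0.1322] deg 7.6 cost 0.044
kraft_tray 1 T [ 0.5854 -0.4154  0.1298] deg 7.4 cost 0.048
paint_pen 2 S [ 0.6806 -0.3053  0.0367] deg 2.1 cost 0.349
paint_pen 1 S [ 0.6816 -0.3056  0.0077] deg 0.4 cost 0.278
paint_pen 1 T [ 0.6795 -0.3009  0.0626] deg 3.6 cost 0.411
```

```bash
cat > go.py <<'E'
import sys
from h import *
# go.py x y z [yaw]: tool-frame totals, cm; rotation
s=st(); R=Rr.from_euler('xyz',s["tcp_rot"]); 
t=np.array([float(a) for a in sys.argv[1:4]]); d=R.inv().apply(t-s["eef_pos"])*100
print("shift first, tool cm",d.round(2),"len",np.linalg.norm(d).round(2))
if len(sys.argv)>4:
    y=float(sys.argv[4]); Rt=Rr.from_euler('xyz',[-np.pi/2,0,y]); rv=(R.inv()*Rt).as_rotvec()
    print("turn rotvec",rv.round(4)); print("shift after turn",(Rt.inv().apply(t-s["eef_pos"])*100).round(2))
E
python3 go.py .5195 .2929 .18 .513
```

```text
t 2.1 p [0.245  0.4924 0.2313] rot [-1.571  0.     1.109] F [-0.1  0.4 -0.7] T [-0.03 -0.06  0.03] o 1.002 q [ 1.11  0.09  0.18  1.66 -0.    1.57]
shift first, tool cm [ -5.63   5.13 -33.46] len 34.32
turn rotvec [ 0.     0.596 -0.   ]
shift after turn [ 14.12   5.13 -30.85]
```

send_rows:
  deltas: "1 -0.4 0.36 -2.39 0 0 0; 1 -0.4 0.36 -2.39 0 0 0; 1 -0.4 0.36 -2.39 0 0 0; 1 -0.4 0.36 -2.39 0 0 0; 1 -0.4 0.36 -2.39 0 0 0; 1 -0.4 0.36 -2.39 0 0 0; 1 -0.4 0.36 -2.39 0 0 0; 1 -0.4 0.36 -2.39 0 0 0; 1 -0.4 0.36 -2.39 0 0 0; 1 -0.4 0.36 -2.39 0 0 0; 1 -0.4 0.36 -2.39 0 0 0; 1 -0.4 0.36 -2.39 0 0 0; 1 -0.4 0.36 -2.39 0 0 0; 1 -0.4 0.36 -2.39 0 0 0; 1 0 0 0 0 0.12 0; 1 0 0 0 0 0.12 0; 1 0 0 0 0 0 0; 1 0 0 0 0 0 0"
  grip_force: 60

```text
time: 3.6
eef_pos: [0.5197, 0.2931, 0.1808]
tcp_rot: [-1.571, 0.0, 0.873]
force: [-0.3, 0.0, 1.0]
opening: 1.003
```

```bash
python3 go.py .5195 .2929 .18
```

```text
t 3.6 p [0.5197 0.2931 0.1808] rot [-1.571  0.     0.873] F [-0.3  0.   1. ] T [ 0.01 -0.03  0.04] o 1.003 q [0.51 0.19 0.19 1.57 0.   1.21]
shift first, tool cm [-0.03  0.08  0.  ] len 0.09
```

send_rows:
  deltas: "1 -0.03 0 0 0 0.119 0; 1 0 0 0 0 0.119 0; 1 0 0 0 0 0.119 0; 1 0 0 0 0 0.119 0; 1 0 0 0 0 0.119 0; 1 0 0 0 0 0.119 0; 1 0 0 0 0 0.119 0; 1 0 0 0 0 0.119 0; 1 0 0 0 0 0.119 0; 1 0 0 0 0 0.119 0; 1 0 0 0 0 0.119 0; 1 0 0 0 0 0.119 0; 1 0 0 0 0 0.119 0; 1 0 0 0 0 0.119 0; 1 0 2 0 0 0.119 0; 1 0 2.5 0 0 0 0; 1 0 2.5 0 0 0 0; 1 0 0.5 0 0 0 0; 1 0 0 0 0 0 0"

```text
time: 5.18
eef_pos: [0.5183, 0.2926, 0.1043]
tcp_rot: [-1.574, 0.0, -0.913]
force: [0.1, 0.6, 0.4]
opening: 0.997
```

```bash
python3 - <<'E'
from h import *
st(); S=cam("scene");T=cam("top"); save(S,"s2.png",(100,100,300,250),4); save(T,"t2.png",(120,190,280,310),4)
E
python3 go.py .5195 .2929 .068
```

```text
t 5.1833 p [0.5183 0.2926 0.1043] rot [-1.574  0.    -0.913] F [0.1 0.6 0.4] T [-0.03 -0.04 -0.04] o 0.997 q [ 0.51  0.19  0.04  1.43 -0.    3.  ]
t 5.2833 p [0.5197 0.2933 0.1073] rot [-1.57  -0.    -0.914] F [0.2 0.5 0.3] T [-0.05 -0.03  0.  ] o 0.998 q [0.51 0.19 0.05 1.43 0.   3.  ]
shift first, tool cm [ 0.02  3.93 -0.04] len 3.93
```

View pics/s2.png

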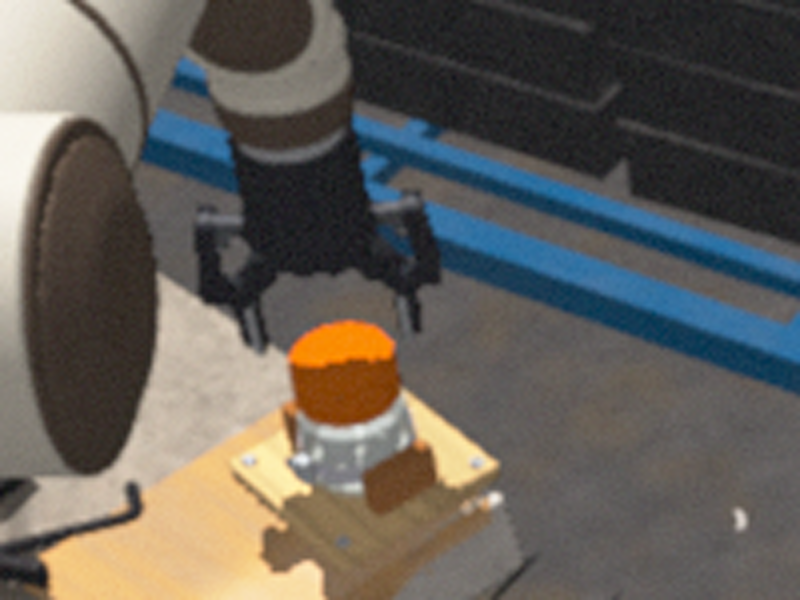

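send_rows:
  deltas: "1 0 1 0 0 0 0; 1 0 1 0 0 0 0; 1 0 1 0 0 0 0; 1 0 0.9 0 0 0 0; 1 0 0 0 0 0 0; 0.5 0 0 0 0 0 0; 0.5 0 0 0 0 0 0; 0.5 0 0 0 0 0 0; 0.5 0 0 0 0 0 0; 0.5 0 0 0 0 0 0; 0.5 0 0 0 0 0 0; 0.5 0 0 0 0 0 0"
  grip_force: 70

```text
time: 6.28
eef_pos: [0.5196, 0.2929, 0.0674]
tcp_rot: [-1.57, -0.0, -0.916]
force: [-2.5, -2.6, 5.9]
opening: 0.779
```

send_rows:
  deltas: "0.5 0 -0.02 0 0 -0.06 0; 0.5 0 -0.02 0 0 -0.06 0; 0.5 0 -0.02 0 0 -0.06 0; 0.5 0 -0.02 0 0 -0.06 0; 0.5 0 -0.02 0 0 -0.06 0; 0.5 0 -0.02 0 0 -0.06 0; 0.5 0 -0.02 0 0 -0.06 0; 0.5 0 -0.02 0 0 -0.06 0; 0.5 0 -0.02 0 0 -0.06 0; 0.5 0 -0.02 0 0 -0.06 0; 0.5 0 0 0 0 0 0"

```text
time: 7.2
eef_pos: [0.5195, 0.2932, 0.0685]
tcp_rot: [-1.571, 0.0, -0.313]
force: [0.2, -0.6, -0.2]
opening: 0.78
```

```bash
python3 - <<'E'
from h import *
st()
E
```

```text
t 7.2 p [0.5195 0.2932 0.0685] rot [-1.571  0.    -0.313] F [ 0.2 -0.6 -0.2] T [ 0.    0.08 -0.04] o 0.78 q [ 0.51  0.2  -0.02  1.36  0.    2.4 ]
```

send_rows:
  deltas: "0.5 0 -0.04 0 0 -0.12 0; 0.5 0 -0.04 0 0 -0.12 0; 0.5 0 -0.04 0 0 -0.12 0; 0.5 0 -0.04 0 0 -0.12 0; 0.5 0 -0.04 0 0 -0.12 0; 0.5 0 -0.04 0 0 -0.12 0; 0.5 0 -0.04 0 0 -0.12 0; 0.5 0 -0.04 0 0 -0.12 0; 0.5 0 -0.04 0 0 -0.12 0; 0.5 0 -0.04 0 0 -0.12 0; 0.5 0 -0.04 0 0 -0.12 0; 0.5 0 -0.04 0 0 -0.12 0; 0.5 0 -0.04 0 0 -0.12 0; 0.5 0 -0.04 0 0 -0.12 0; 0.5 0 -0.04 0 0 -0.12 0; 0.5 0 -0.04 0 0 -0.12 0; 0.5 0 -0.04 0 0 -0.12 0; 0.5 0 -0.04 0 0 -0.12 0; 0.5 0 0 0 0 0 0"

```text
time: 8.78
eef_pos: [0.5169, 0.2909, 0.0749]
tcp_rot: [-1.564, 0.003, 1.849]
force: [-11.2, -11.2, 2.5]
opening: 0.774
```

```bash
python3 - <<'E'
from h import *
st(); S=cam("scene"); save(S,"s3.png",(100,100,300,250),4)
E
```

```text
t 8.7833 p [0.5169 0.2909 0.0749] rot [-1.564  0.003  1.849] F [-11.2 -11.2   2.5] T [-2.3   1.96  0.1 ] o 0.774 q [ 0.51  0.19 -0.01  1.38 -0.    0.23]
```

View pics/s3.png

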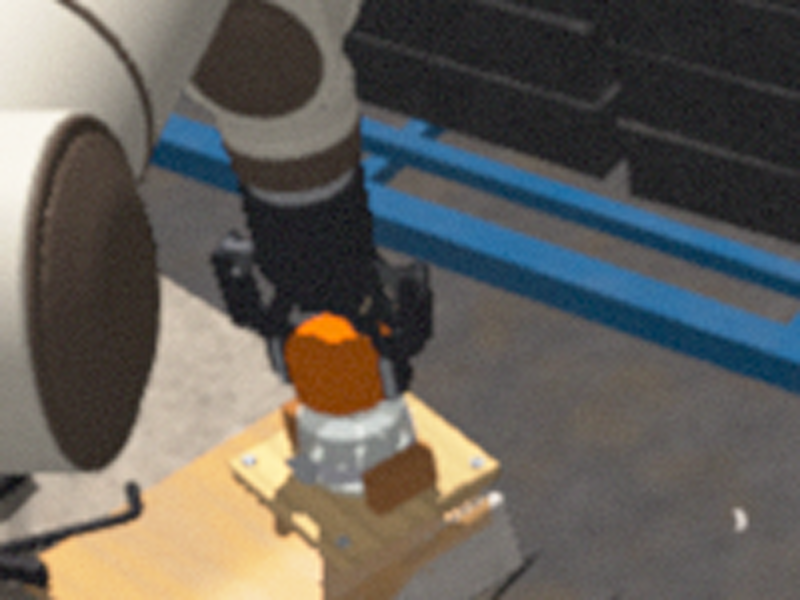

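send_rows:
  deltas: "1 0 0 0 0 0 0; 1 0 0 0 0 0 0; 1 0 0 0 0 0 0; 1 0 0 0 0 0 0; 1 0 0 0 0 0 0"

```text
time: 9.25
eef_pos: [0.5197, 0.2932, 0.0762]
tcp_rot: [-1.571, -0.0, 1.844]
force: [0.6, 0.9, 0.5]
opening: 1.001
```

```bash
cat > capfit.py <<'E'
from fit import *
S=cam("scene");T=cam("top")
vs=[]
for p in (S,T):
    hsv=cv2.cvtColor(p["color"],cv2.COLOR_RGB2HSV)
    m=((hsv[...,0]<18)&(hsv[...,1]>200)&(hsv[...,2]>70)); m[:, 260:]=0
    n,l,s,c=cv2.connectedComponentsWithStats(m.astype(np.uint8)); k=1+np.argmax(s[1:,4]); m=l==k
    print(s[k],c[k]); vs.append((p,m))
for v in [vs]+[[v] for v in vs]:
    q,c=fit(v,M["cap"],(.519,.292),[0],.085,len(v)==2); print(q.round(4),round(c,3))
save(S,"s4.png",(100,100,300,250),4); save(T,"t4.png",(120,190,280,310),4)
st()
E
python3 capfit.py
```

```text
[171 178  27  25 505] [184.56831683 190.42772277]
[198 257  10  11  64] [202.578125 262.15625 ]
[5.247e-01 3.004e-01 4.000e-04 7.400e-02] 0.521
[0.5195 0.2925 0.081 ] 0.186
[ 0.5177  0.2997 -0.0684] 0.865
t 9.35 p [0.5196 0.2931 0.0762] rot [-1.571 -0.     1.844] F [ 0.6 -0.   0.1] T [-0.04  0.04  0.  ] o 0.999 q [ 0.51  0.19 -0.01  1.37  0.    0.24]
```

View pics/s4.png

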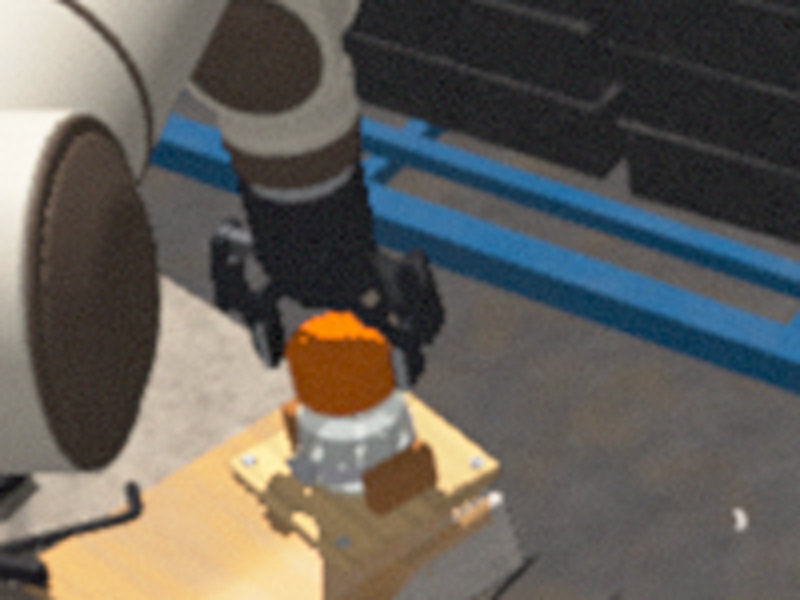

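send_rows:
  deltas: "1 -0.1 0 0.18 0 0 0; 1 0 0 0 0 0 0; 0.5 0 0 0 0 0 0; 0.5 0 0 0 0 0 0; 0.5 0 0 0 0 0 0; 0.5 0 0 0 0 0 0; 0.5 0 0 0 0 0 0; 0.5 0 0 0 0 0 0; 0.5 0 0 0 0 0 0; 0.5 0 0 0 0 0 0"
  grip_force: 60

```text
time: 10.18
eef_pos: [0.5179, 0.2916, 0.0765]
tcp_rot: [-1.571, -0.0, 1.844]
force: [-2.6, 0.5, 5.3]
opening: 0.779
```

```bash
python3 - <<'E'
from h import *
st()
E
```

```text
t 10.1833 p [0.5179 0.2916 0.0765] rot [-1.571 -0.     1.844] F [-2.6  0.5  5.3] T [-0.08  0.71 -0.02] o 0.779 q [ 0.51  0.19 -0.01  1.37  0.    0.24]
```

send_rows:
  deltas: "0.5 0 -0.04 0 0 -0.12 0; 0.5 0 -0.04 0 0 -0.12 0; 0.5 0 -0.04 0 0 -0.12 0; 0.5 0 -0.04 0 0 -0.12 0; 0.5 0 -0.04 0 0 -0.12 0; 0.5 0 -0.04 0 0 -0.12 0; 0.5 0 -0.04 0 0 -0.12 0; 0.5 0 -0.04 0 0 -0.12 0; 0.5 0 -0.04 0 0 -0.12 0; 0.5 0 -0.04 0 0 -0.12 0; 0.5 0 0 0 0 0 0; 0.5 0 0 0 0 0 0"

```text
time: 11.18
eef_pos: [0.5185, 0.291, 0.0806]
tcp_rot: [-1.57, 0.001, 3.044]
force: [0.1, -3.6, 4.9]
opening: 0.783
```

```bash
python3 - <<'E'
from h import *
st()
E
```

```text
t 11.1833 p [0.5185 0.291  0.0806] rot [-1.570e+00  1.000e-03  3.044e+00] F [ 0.1 -3.6  4.9] T [-0.79  0.07  0.09] o 0.783 q [ 0.51  0.19 -0.    1.38 -0.   -0.96]
```

send_rows:
  deltas: "0.5 0 -0.04 0 0 -0.12 0; 0.5 0 -0.04 0 0 -0.12 0; 0.5 0 -0.04 0 0 -0.12 0; 0.5 0 -0.04 0 0 -0.12 0; 0.5 0 -0.04 0 0 -0.12 0; 0.5 0 -0.04 0 0 -0.12 0; 0.5 0 -0.04 0 0 -0.12 0; 0.5 0 -0.04 0 0 -0.12 0; 0.5 0 -0.04 0 0 -0.12 0; 0.5 0 -0.04 0 0 -0.12 0; 0.5 0 -0.04 0 0 -0.12 0; 0.5 0 0 0 0 0 0; 0.5 0 -0.1 0 0 0 0; 0.5 0 -0.1 0 0 0 0; 0.5 0 0 0 0 0 0"

```text
time: 12.43
eef_pos: [0.5179, 0.2914, 0.0862]
tcp_rot: [-1.571, -0.0, -1.921]
force: [1.3, -1.4, -1.2]
opening: 0.779
```

```bash
python3 - <<'E'
from h import *
st(); S=cam("scene"); save(S,"s5.png",(100,100,300,250),4)
E
```

```text
t 12.4333 p [0.5179 0.2914 0.0862] rot [-1.571 -0.    -1.921] F [ 1.3 -1.4 -1.2] T [-0.1  -0.13  0.07] o 0.779 q [ 0.51  0.19  0.01  1.39 -0.   -2.28]
```

View pics/s5.png

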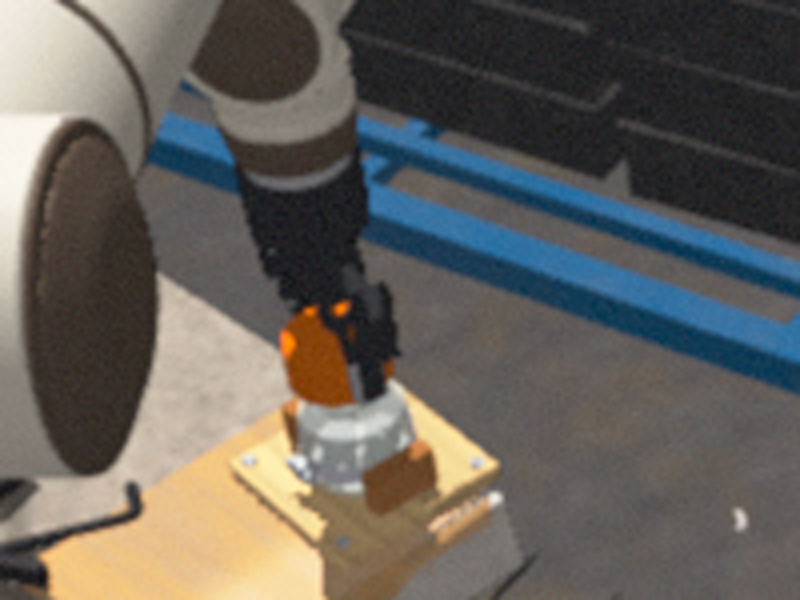

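send_rows:
  deltas: "0.5 0 -0.5 0 0 0 0; 0.5 0 -0.5 0 0 0 0; 0.5 0 -1 0 0 0 0; 0.5 0 -2 0 0 0 0; 0.5 0 -2 0 0 0 0; 0.5 0 0 0 0 0 0; 0.5 0 0 0 0 0 0"

```text
time: 13.07
eef_pos: [0.5187, 0.292, 0.1485]
tcp_rot: [-1.569, 0.002, -1.919]
force: [-0.3, -0.5, 0.2]
opening: 0.779
```

```bash
python3 - <<'E'
from h import *
st(); S=cam("scene"); T=cam("top"); save(S,"s6.png",(80,80,280,230),4);save(T,"t6.png",(60,190,260,340),4)
for z in(0,.0): print(proj(T,[.518,.4215,0]),proj(S,[.518,.4215,0]))
E
```

```text
t 13.0667 p [0.5187 0.292  0.1485] rot [-1.569  0.002 -1.919] F [-0.3 -0.5  0.2] T [0.01 0.04 0.05] o 0.779 q [ 0.51  0.18  0.12  1.51  0.   -2.28]
[[159.83456323 263.66860279]] [[153.74183962 202.73598903]]
[[159.83456323 263.66860279]] [[153.74183962 202.73598903]]
```

View pics/s6.png

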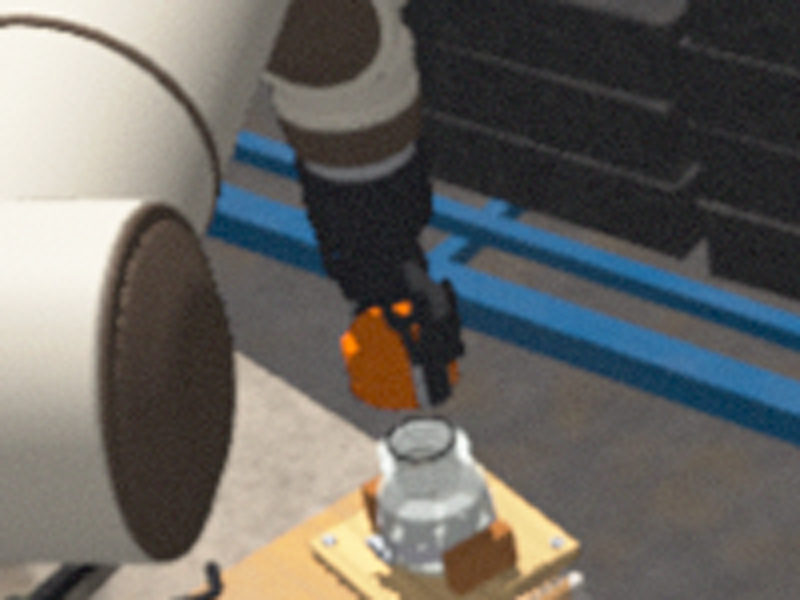

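View pics/t6.png

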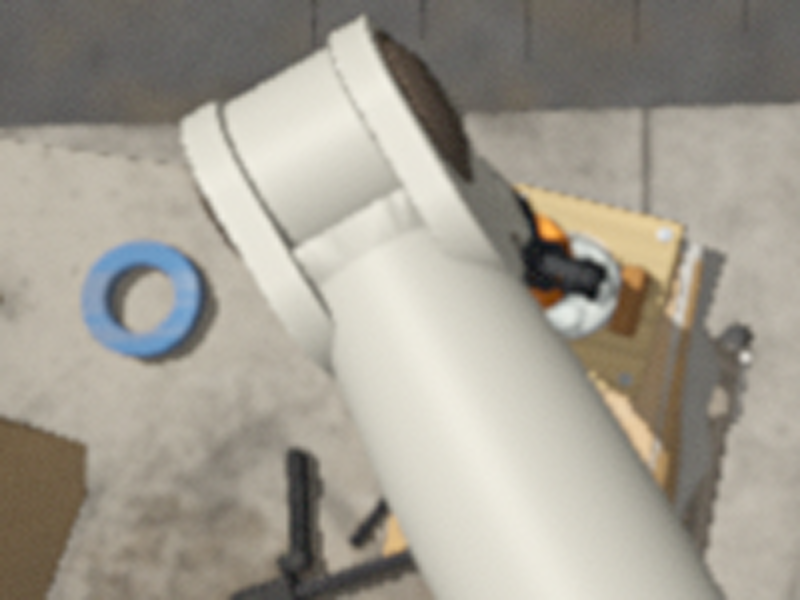

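```bash
python3 go.py .518 .437 .15; python3 go.py .518 .437 .02
```

```text
t 13.1667 p [0.5179 0.2915 0.1462] rot [-1.571 -0.    -1.919] F [ 0.1  0.1 -0.1] T [ 0.03  0.   -0.04] o 0.777 q [ 0.51  0.18  0.11  1.51  0.   -2.28]
shift first, tool cm [-13.68  -0.38  -4.96] len 14.56
t 13.1667 p [0.5179 0.2915 0.1462] rot [-1.571 -0.    -1.919] F [ 0.1  0.1 -0.1] T [ 0.03  0.   -0.04] o 0.777 q [ 0.51  0.18  0.11  1.51  0.   -2.28]
shift first, tool cm [-13.68  12.62  -4.95] len 19.26
```

send_rows:
  deltas: "0.5 -1.71 0 -0.62 0 0 0; 0.5 -1.71 0 -0.62 0 0 0; 0.5 -1.71 0 -0.62 0 0 0; 0.5 -1.71 0 -0.62 0 0 0; 0.5 -1.71 0 -0.62 0 0 0; 0.5 -1.71 0 -0.62 0 0 0; 0.5 -1.71 0 -0.62 0 0 0; 0.5 -1.71 0 -0.62 0 0 0; 0.5 0 2 0 0 0 0; 0.5 0 2.5 0 0 0 0; 0.5 0 2.5 0 0 0 0; 0.5 0 2.5 0 0 0 0; 0.5 0 2 0 0 0 0; 0.5 0 1 0 0 0 0; 0.5 0 0 0 0 0 0; 0.5 0 0 0 0 0 0"

```text
time: 14.5
eef_pos: [0.5178, 0.4368, 0.0213]
tcp_rot: [-1.571, -0.001, -1.919]
force: [0.0, -0.1, -0.5]
opening: 0.777
```

```bash
python3 - <<'E'
from h import *
st(); S=cam("scene"); T=cam("top"); save(S,"s7.png",(80,80,280,230),4);save(T,"t7.png",(60,190,260,340),4)
E
```

```text
t 14.5 p [0.5178 0.4368 0.0213] rot [-1.571e+00 -1.000e-03 -1.919e+00] F [ 0.  -0.1 -0.5] T [ 0.03 -0.05  0.02] o 0.777 q [ 0.7   0.41  0.15  1.32  0.   -2.09]
```

View pics/s7.png

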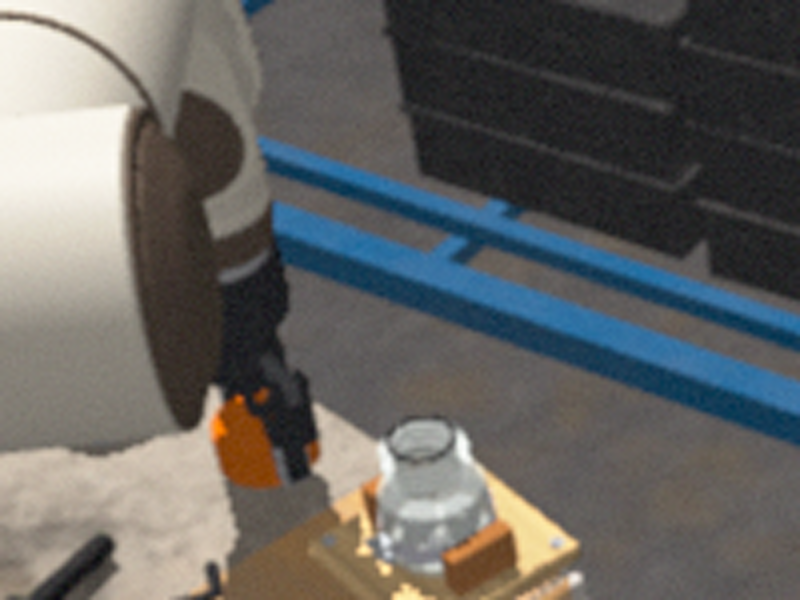

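Descend the remaining gap in small steps.

send_rows:
  deltas: "0.5 0 0.6 0 0 0 0; 0.5 0 0.6 0 0 0 0; 0.5 0 0.6 0 0 0 0; 0.5 0 0.3 0 0 0 0; 0.5 0 0.2 0 0 0 0; 0.5 0 0 0 0 0 0; 0.5 0 0 0 0 0 0"

```text
time: 15.18
eef_pos: [0.5181, 0.437, -0.0016]
tcp_rot: [-1.571, -0.0, -1.919]
force: [-0.7, 0.6, -0.4]
opening: 0.782
```

send_rows:
  deltas: "0.5 0 0.1 0 0 0 0; 0.5 0 0.1 0 0 0 0; 0.5 0 0 0 0 0 0"

```text
time: 15.43
eef_pos: [0.5181, 0.437, -0.0035]
tcp_rot: [-1.571, 0.0, -1.919]
force: [-0.4, -0.2, -1.9]
opening: 0.783
```

send_rows:
  deltas: "0.5 0 0.1 0 0 0 0; 0.5 0 0.1 0 0 0 0; 0.5 0 0 0 0 0 0"

```text
time: 15.68
eef_pos: [0.518, 0.437, -0.0057]
tcp_rot: [-1.571, -0.0, -1.919]
force: [1.0, -0.1, -0.9]
opening: 0.781
```

send_rows:
  deltas: "0.9 0 0 0 0 0 0; 1 0 0 0 0 0 0; 1 0 0 0 0 0 0; 1 0 0 0 0 0 0; 1 0 -1 0 0 0 0; 1 0 -2 0 0 0 0; 1 0 -3 0 0 0 0; 1 0 -3 0 0 0 0; 1 0 -3 0 0 0 0; 1 0 -3 0 0 0 0; 1 0 -3 0 0 0 0; 1 0 -2 0 0 0 0; 1 0 0 0 0 0 0"

```text
time: 16.77
eef_pos: [0.5191, 0.4378, 0.2012]
tcp_rot: [-1.567, 0.007, -1.919]
force: [0.8, 0.4, 0.9]
opening: 0.999
```

```bash
python3 - <<'E'
from h import *
st(); S=cam("scene"); T=cam("top"); save(S,"s8.png",(80,80,280,230),4);save(T,"t8.png",(60,190,260,340),4)
E
```

```text
t 16.7667 p [0.5191 0.4378 0.2012] rot [-1.567  0.007 -1.919] F [0.8 0.4 0.9] T [-0.01 -0.05 -0.03] o 0.999 q [ 0.7   0.4   0.49  1.65 -0.   -2.09]
```

View pics/s8.png

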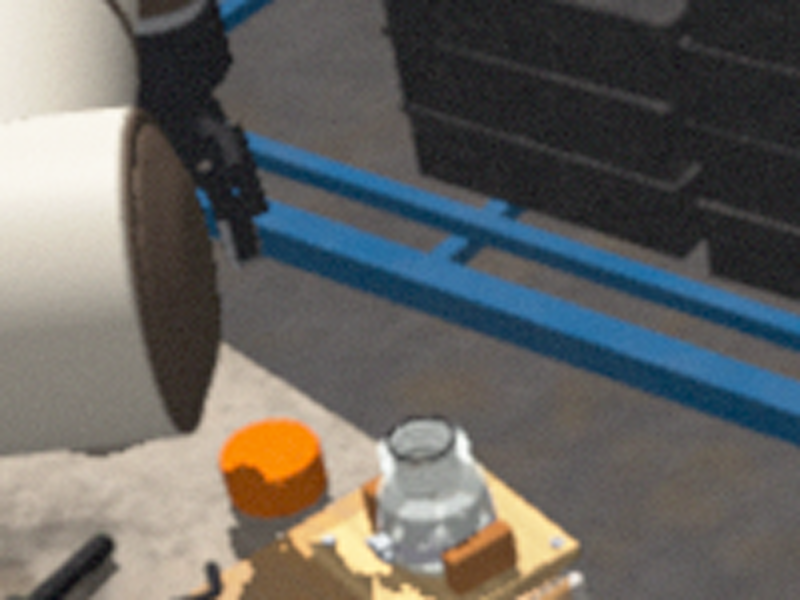

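```bash
cat > nuts.py <<'E'
from fit import *
S=cam("scene");T=cam("top")
for xy in((.541,-.2745),(.4625,-.4475)):
    vs=[]
    for nm,p in(("S",S),("T",T)):
        mk=mask("nut_1",p,proj(p,[*xy,.006])[0],12)
        if mk is not None: vs.append((p,mk)); print(nm,mk.sum(),end=" ")
    # own threshold in top/scene: brightness local
    for p in(S,T):
        c=proj(p,[*xy,.006])[0]; 
    for v in [vs]+[[v] for v in vs]:
        if v: q,c=fit(v,M["nut"],xy,np.radians([0,15,30,45]),0); print(q[:2].round(4),"deg",round(np.degrees(q[2])%60,1),"c",round(c,3))
    u,v=np.round(proj(S,[*xy,.006])[0]).astype(int); save(S,f"nS{int(xy[0]*1e3)}.png",(u-15,v-15,u+15,v+15),16)
    u,v=np.round(proj(T,[*xy,.006])[0]).astype(int); save(T,f"nT{int(xy[0]*1e3)}.png",(u-15,v-15,u+15,v+15),16)
E
python3 nuts.py; cd pics; python3 -c "
import cv2,numpy as np
a=[cv2.resize(cv2.imread(f'n{c}{n}.png'),(390,290)) for n in(541,462) for c in 'ST']
cv2.imwrite('n_all.png',np.vstack([np.hstack(a[:2]),np.hstack(a[2:])]))"
```

```text
T 68 [ 0.5376 -0.2742] deg 57.2 c 0.141
[ 0.5376 -0.2742] deg 57.2 c 0.141
S 127 [ 0.4607 -0.449 ] deg 13.4 c 0.11
[ 0.4607 -0.449 ] deg 13.4 c 0.11
```

View pics/n_all.png

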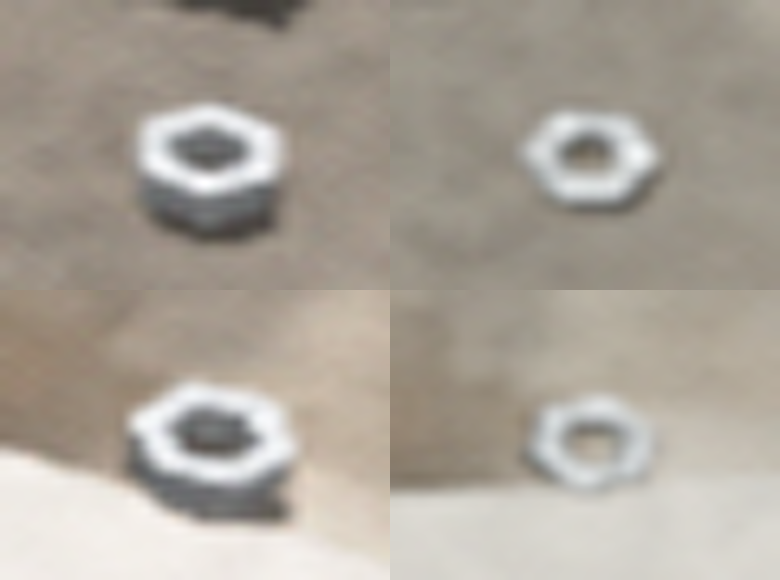

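send_rows:
  deltas: "1 0 0 0 0 0.116 0; 1 0 0 0 0 0.116 0; 1 0 0 0 0 0.116 0; 1 0 0 0 0 0.116 0; 1 0 0 0 0 0.116 0; 1 0 0 0 0 0.116 0; 1 0 0 0 0 0.116 0; 1 0 0 0 0 0.116 0; 1 0 0 0 0 0.116 0; 1 0 0 0 0 0.116 0; 1 0 0 0 0 0.116 0; 1 0 0 0 0 0 0"

```text
time: 18.17
eef_pos: [0.5179, 0.4369, 0.1939]
tcp_rot: [-1.57, -0.001, 3.083]
force: [0.7, -0.6, -0.8]
opening: 1.001
```

```bash
python3 go.py .5388 -.2755 .15
```

```text
t 18.1667 p [0.5179 0.4369 0.1939] rot [-1.570e+00 -1.000e-03  3.083e+00] F [ 0.7 -0.6 -0.8] T [-0.08 -0.    0.04] o 1.001 q [ 0.7   0.4   0.48  1.65 -0.   -0.81]
shift first, tool cm [-6.28  4.43 70.99] len 71.4
```

send_rows:
  deltas: "1 -0.26 0 2.96 0 0 0; 1 -0.26 0 2.96 0 0 0; 1 -0.26 0 2.96 0 0 0; 1 -0.26 0 2.96 0 0 0; 1 -0.26 0 2.96 0 0 0; 1 -0.26 0 2.96 0 0 0; 1 -0.26 0 2.96 0 0 0; 1 -0.26 0 2.96 0 0 0; 1 -0.26 0 2.96 0 0 0; 1 -0.26 0 2.96 0 0 0; 1 -0.26 0 2.96 0 0 0; 1 -0.26 0 2.96 0 0 0; 1 -0.26 0 2.96 0 0 0; 1 -0.26 0 2.96 0 0 0; 1 -0.26 0 2.96 0 0 0; 1 -0.26 0 2.96 0 0 0; 1 -0.26 0 2.96 0 0 0; 1 -0.26 0 2.96 0 0 0; 1 -0.26 0 2.96 0 0 0; 1 -0.26 0 2.96 0 0 0"

```text
time: 19.83
eef_pos: [0.5379, -0.1584, 0.1943]
tcp_rot: [-1.571, -0.0, 3.092]
force: [0.5, 0.4, -0.1]
opening: 1.0
```

send_rows:
  deltas: "0.7 -0.26 1.5 2.96 0 0 0; 0.7 -0.26 1.5 2.96 0 0 0; 0.7 -0.26 1.5 2.96 0 0 0; 0.7 -0.26 1.5 2.96 0 0 0; 0.7 0 2 0 0 0 0; 0.7 0 2 0 0 0 0; 0.7 0 2 0 0 0 0; 0.7 0 0 0 0 0 0; 0.7 0 0 0 0 0 0"

```text
time: 20.58
eef_pos: [0.5415, -0.2754, 0.0737]
tcp_rot: [-1.572, -0.002, 3.091]
force: [0.6, 0.4, 0.4]
opening: 0.697
```

```bash
python3 go.py .5388 -.2755 .004; python3 - <<'E'
from h import *
S=cam("scene"); T=cam("top"); save(S,"s9.png",(320,200,480,320),4);save(T,"t9.png",(320,180,480,300),4)
for n in("nut_1",):
  for p in(S,T): print([(d["pixel"],d["confidence"],onz(p,d["pixel"],.0)) for d in models.pinpoint(n,p)])
E
```

```text
t 20.5833 p [ 0.5415 -0.2754  0.0737] rot [-1.572e+00 -2.000e-03  3.091e+00] F [0.6 0.4 0.4] T [ 0.01 -0.03 -0.02] o 0.697 q [-0.47  0.22  0.02  1.38 -0.   -1.99]
shift first, tool cm [0.26 6.97 0.04] len 6.97
[([440.0, 350.1], 0.62, array([ 0.46168292, -0.44648091,  0.        ])), ([385.7, 294.7], 0.49, array([ 0.54292188, -0.27571472,  0.        ])), ([191.0, 218.9], 0.2, array([0.51825105, 0.29058097, 0.        ]))]
[([456.9, 272.0], 0.49, array([ 0.46973069, -0.43900638,  0.        ]))]
```

View pics/s9.png

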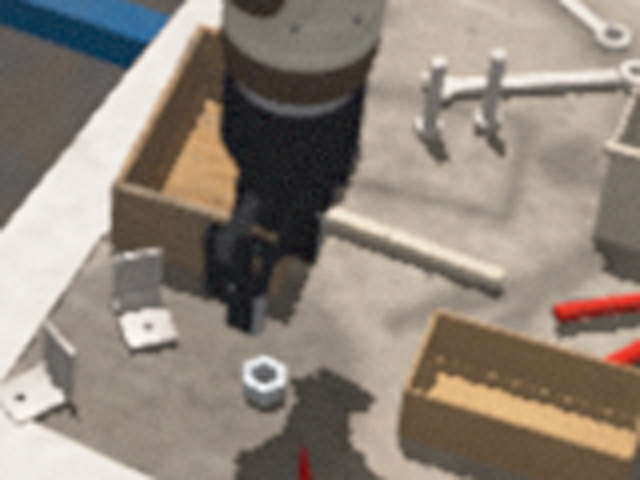

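View pics/t9.png

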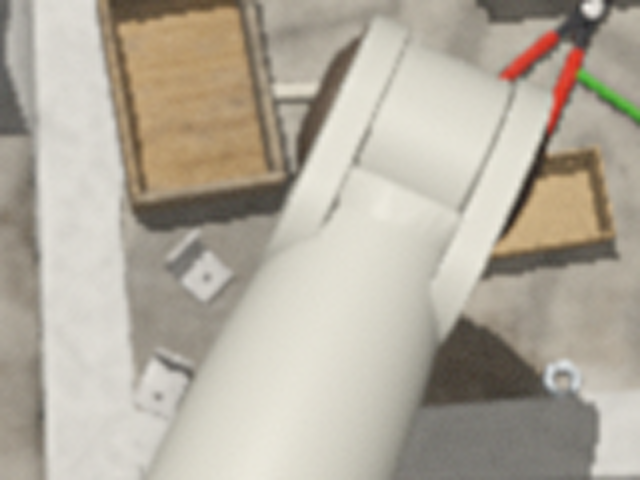

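send_rows:
  deltas: "0.7 0.2 2 0 0 0 0; 0.7 0 2 0 0 0 0; 0.7 0 1.6 0 0 0 0; 0.7 0 0.8 0 0 0 0; 0.7 0 0.4 0 0 0 0; 0.7 0 0 0 0 0 0; 0 0 0 0 0 0 0; 0 0 0 0 0 0 0; 0 0 0 0 0 0 0; 0 0 0 0 0 0 0; 0 0 0 0 0 0 0; 0 0 0 0 0 0 0; 0 0 0 0 0 0 0"
  grip_force: 50

```text
time: 21.87
eef_pos: [0.541, -0.2759, 0.0079]
tcp_rot: [-1.57, 0.002, 3.088]
force: [-0.7, 1.0, 5.7]
opening: 0.255
```

```bash
python3 go.py .5388 -.2755 .004
```

```text
t 21.8667 p [ 0.541  -0.2759  0.0079] rot [-1.570e+00  2.000e-03  3.088e+00] F [-0.7  1.   5.7] T [0.09 0.21 0.02] o 0.255 q [-0.47  0.25 -0.07  1.25  0.   -1.99]
shift first, tool cm [ 0.22  0.39 -0.03] len 0.45
```

send_rows:
  deltas: "0 0 -1 0 0 0 0; 0 0 -2 0 0 0 0; 0 0 -3 0 0 0 0; 0 0 -3 0 0 0 0; 0 0 -3 0 0 0 0; 0 0 0 0 0 0 0; 0 0 0 0 0 0 0"

```text
time: 22.45
eef_pos: [0.5413, -0.2761, 0.1293]
tcp_rot: [-1.569, 0.004, 3.088]
force: [-0.6, -0.4, -1.1]
opening: 0.255
```

```bash
python3 - <<'E'
from h import *
st();S=cam("scene"); T=cam("top"); save(S,"s10.png",(320,180,480,300),5)
E
```

```text
t 22.45 p [ 0.5413 -0.2761  0.1293] rot [-1.569  0.004  3.088] F [-0.6 -0.4 -1.1] T [-0.01  0.01  0.05] o 0.255 q [-0.47  0.21  0.11  1.47  0.   -1.99]
```

View pics/s10.png

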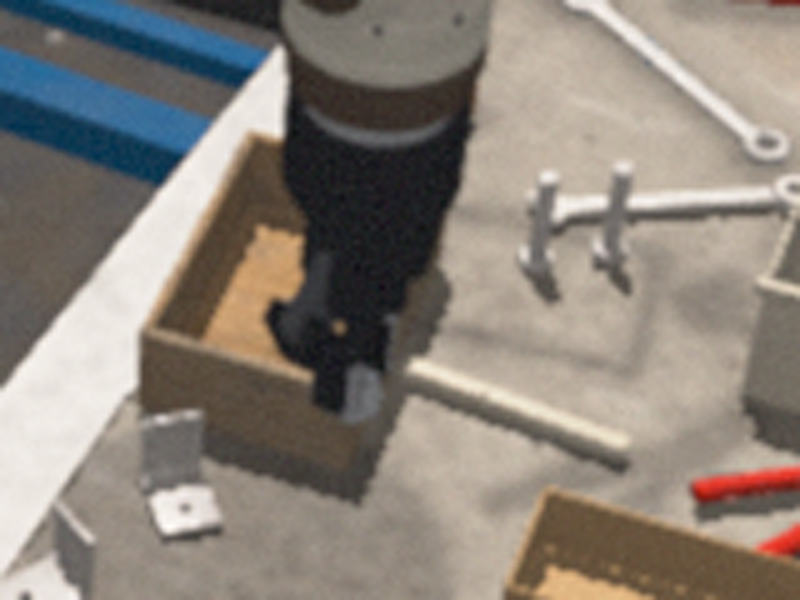

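```bash
python3 go.py .518 .2915 .17
```

```text
t 22.55 p [ 0.5401 -0.2755  0.1261] rot [-1.571 -0.     3.088] F [-0.   0.7 -0.9] T [ 0.04  0.01 -0.01] o 0.256 q [-0.47  0.21  0.11  1.47  0.   -1.99]
shift first, tool cm [  5.25  -4.37 -56.5 ] len 56.91
```

send_rows:
  deltas: "0 0.262 -0.22 -2.825 0 0 0; 0 0.262 -0.22 -2.825 0 0 0; 0 0.262 -0.22 -2.825 0 0 0; 0 0.262 -0.22 -2.825 0 0 0; 0 0.262 -0.22 -2.825 0 0 0; 0 0.262 -0.22 -2.825 0 0 0; 0 0.262 -0.22 -2.825 0 0 0; 0 0.262 -0.22 -2.825 0 0 0; 0 0.262 -0.22 -2.825 0 0 0; 0 0.262 -0.22 -2.825 0 0 0; 0 0.262 -0.22 -2.825 0 0 0; 0 0.262 -0.22 -2.825 0 0 0; 0 0.262 -0.22 -2.825 0 0 0; 0 0.262 -0.22 -2.825 0 0 0; 0 0.262 -0.22 -2.825 0 0 0; 0 0.262 -0.22 -2.825 0 0 0; 0 0.262 -0.22 -2.825 0 0 0; 0 0.262 -0.22 -2.825 0 0 0; 0 0.262 -0.22 -2.825 0 0 0; 0 0.262 -0.22 -2.825 0 0 0"

```text
time: 24.22
eef_pos: [0.5174, 0.2925, 0.169]
tcp_rot: [-1.569, -0.002, 3.088]
force: [0.7, -0.3, 0.8]
opening: 0.253
```

send_rows:
  deltas: "0 0 1 0 0 0 0; 0 0 1.5 0 0 0 0; 0 0 0.8 0 0 0 0; 0 0 0 0 0 0 0; 0 0 0 0 0 0 0"

```text
time: 24.63
eef_pos: [0.5178, 0.2906, 0.1365]
tcp_rot: [-1.57, -0.002, 3.087]
force: [0.2, -0.3, -1.3]
opening: 0.256
```

```bash
python3 go.py .518 .2915 .108;python3 - <<'E'
from h import *
S=cam("scene"); T=cam("top"); save(S,"s11.png",(110,130,270,250),5);save(T,"t11.png",(120,190,280,310),5)
E
```

```text
t 24.6333 p [0.5178 0.2906 0.1365] rot [-1.570e+00 -2.000e-03  3.087e+00] F [ 0.2 -0.3 -1.3] T [-0.01  0.03  0.02] o 0.256 q [ 0.51  0.18  0.09  1.49 -0.   -1.01]
shift first, tool cm [-0.02  2.85 -0.09] len 2.85
```

View pics/s11.png

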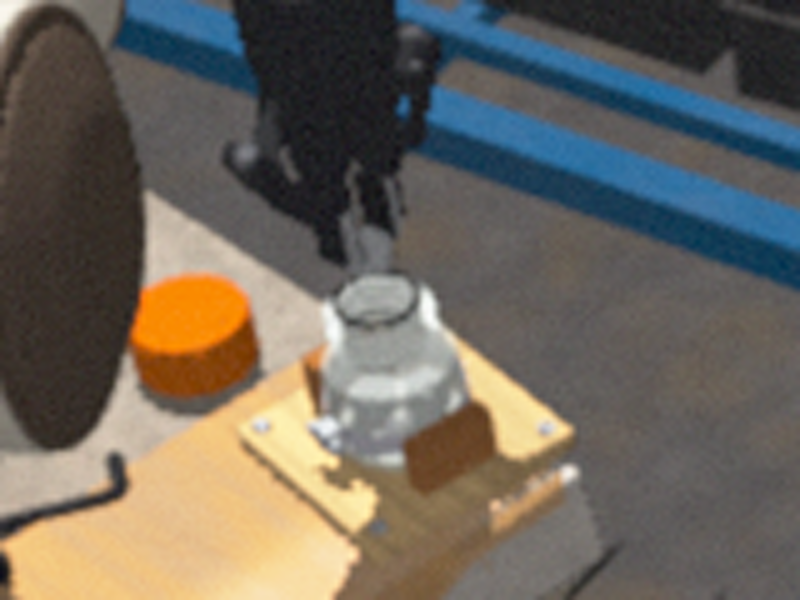

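View pics/t11.png

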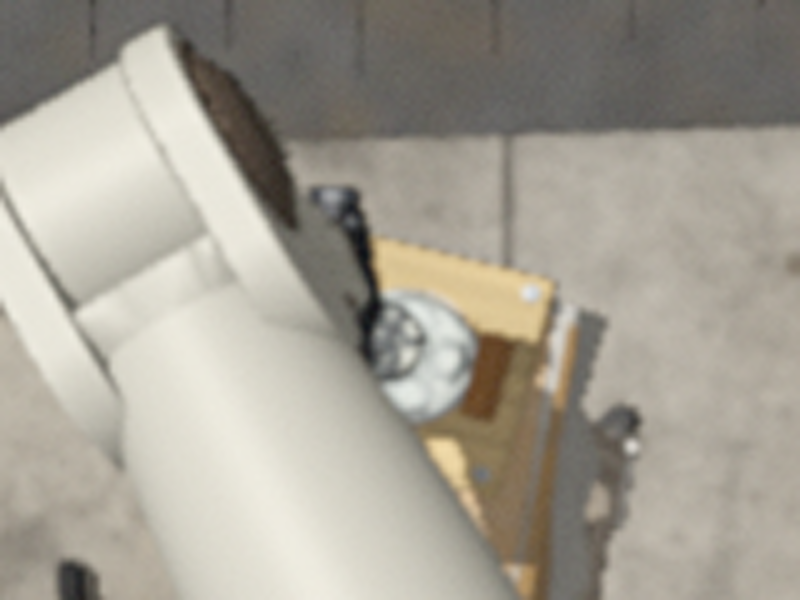

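send_rows:
  deltas: "0 0 1 -0.09 0 0 0; 0 0 1 0 0 0 0; 0 0 0.7 0 0 0 0; 0 0 0 0 0 0 0; 0 0 0 0 0 0 0; 0 0 0 0 0 0 0"

```text
time: 25.23
eef_pos: [0.5184, 0.2923, 0.1106]
tcp_rot: [-1.571, 0.0, 3.088]
force: [-0.2, -0.2, -0.0]
opening: 0.257
```

```bash
python3 go.py .518 .2915 .108;python3 - <<'E'
from h import *
S=cam("scene"); save(S,"s12.png",(110,130,270,250),5)
E
```

```text
t 25.2333 p [0.5184 0.2923 0.1106] rot [-1.571  0.     3.088] F [-0.2 -0.2 -0. ] T [-0.02  0.01  0.03] o 0.257 q [ 0.51  0.18  0.05  1.44 -0.   -1.  ]
shift first, tool cm [0.03 0.26 0.08] len 0.27
```

View pics/s12.png

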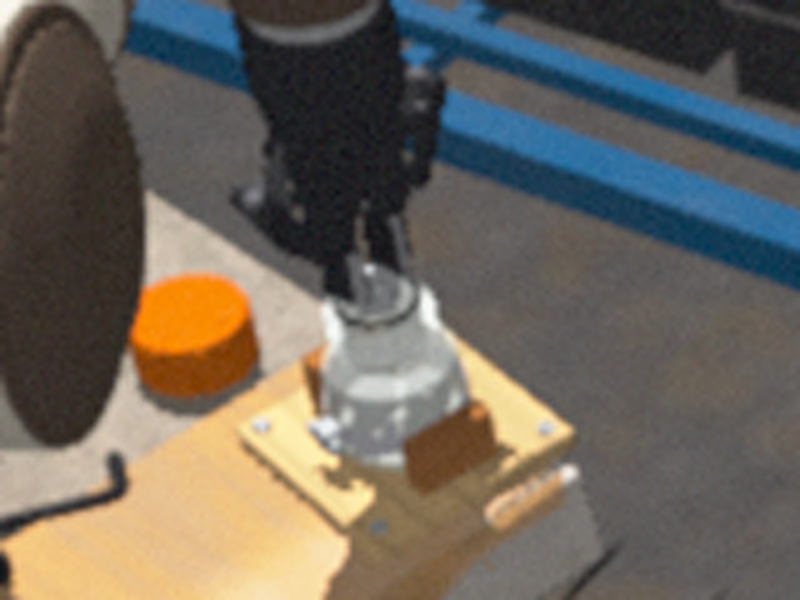

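send_rows:
  deltas: "0 0 0.25 0.08 0 0 0; 0 0 0 0 0 0 0; 0.6 0 0 0 0 0 0; 0.6 0 0 0 0 0 0; 0.6 0 0 0 0 0 0; 0.6 0 0 0 0 0 0; 0.6 0 -1 0 0 0 0; 0.6 0 -2 0 0 0 0; 0.6 0 -3 0 0 0 0; 0.6 0 -2 0 0 0 0; 0.6 0 0 0 0 0 0"

```text
time: 26.2
eef_pos: [0.5196, 0.2922, 0.1938]
tcp_rot: [-1.575, 0.006, 3.088]
force: [0.5, 0.2, 1.4]
opening: 0.603
```

```bash
python3 - <<'E'
from h import *
st();S=cam("scene"); T=cam("top");save(S,"s13.png",(110,130,270,250),5);save(T,"t13.png",(120,190,280,310),5)
E
python3 nuts.py
```

```text
t 26.2 p [0.5196 0.2922 0.1938] rot [-1.575  0.006  3.088] F [0.5 0.2 1.4] T [ 0.02 -0.07 -0.02] o 0.603 q [ 0.51  0.18  0.21  1.59 -0.   -1.  ]
S 125 [ 0.4617 -0.4481] deg 13.2 c 0.13
[ 0.4617 -0.4481] deg 13.2 c 0.13
```

View pics/s13.png

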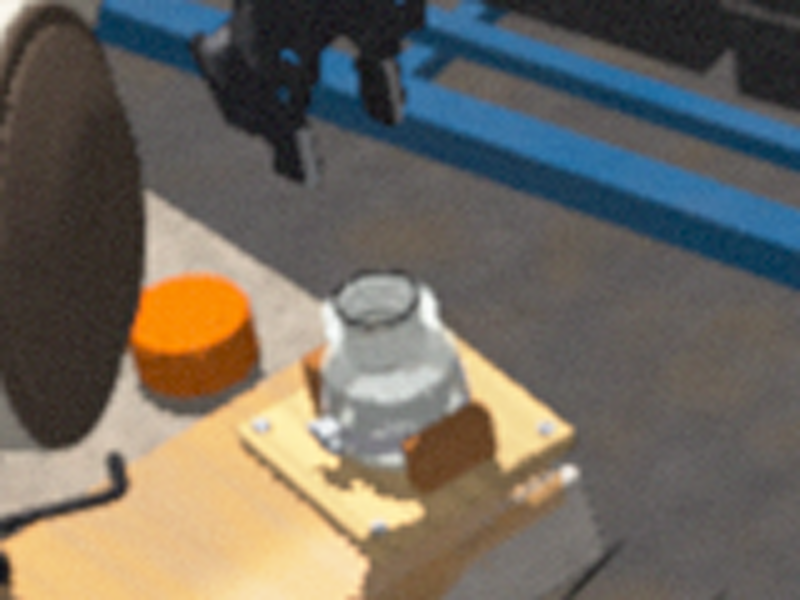

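```bash
python3 go.py .4625 -.448 .16 3.368
```

```text
t 26.6 p [0.5179 0.2913 0.1871] rot [-1.570e+00 -1.000e-03  3.088e+00] F [ 0.2  0.3 -0.2] T [-0.01 -0.01 -0.03] o 0.604 q [ 0.51  0.18  0.2   1.59  0.   -1.  ]
shift first, tool cm [ 1.57  2.77 74.12] len 74.19
turn rotvec [-0.0006 -0.28    0.0014]
shift after turn [22.    2.71 70.8 ]
```

```bash
cd pics; python3 -c "
import cv2,numpy as np
a=[cv2.resize(cv2.imread(f'n{c}{n}.png'),(390,290)) for n in(541,462) for c in 'ST']
cv2.imwrite('n_all2.png',np.vstack([np.hstack(a[:2]),np.hstack(a[2:])]))"
```

```text
(no output)
```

View pics/n_all2.png

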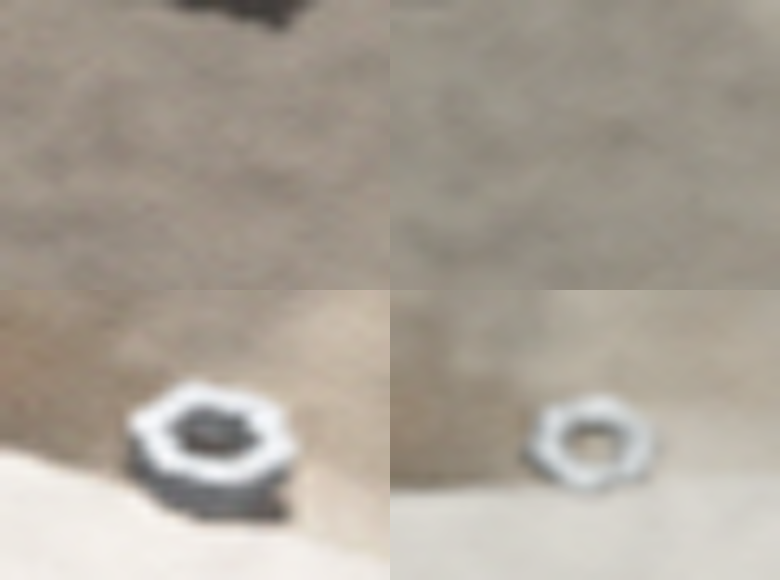

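send_rows:
  deltas: "0.6 0 0 0 0 -0.0933 0; 0.6 0 0 0 0 -0.0933 0; 0.6 0 0 0 0 -0.0933 0; 0.6 0.846 0 2.723 0 0 0; 0.6 0.846 0 2.723 0 0 0; 0.6 0.846 0 2.723 0 0 0; 0.6 0.846 0 2.723 0 0 0; 0.6 0.846 0 2.723 0 0 0; 0.6 0.846 0 2.723 0 0 0; 0.6 0.846 0 2.723 0 0 0; 0.6 0.846 0 2.723 0 0 0; 0.6 0.846 0 2.723 0 0 0; 0.6 0.846 0 2.723 0 0 0; 0.6 0.846 0 2.723 0 0 0; 0.6 0.846 0 2.723 0 0 0; 0.6 0.846 0 2.723 0 0 0; 0.6 0.846 0 2.723 0 0 0; 0.6 0.846 0 2.723 0 0 0; 0.6 0.846 0 2.723 0 0 0; 0.6 0.846 0 2.723 0 0 0"

```text
time: 28.27
eef_pos: [0.4815, -0.1932, 0.1876]
tcp_rot: [-1.571, -0.0, -2.915]
force: [0.2, 1.3, 1.2]
opening: 0.596
```

send_rows:
  deltas: "0.7 0.846 0 2.723 0 0 0; 0.7 0.846 0 2.723 0 0 0; 0.7 0.846 0 2.723 0 0 0; 0.7 0.846 0 2.723 0 0 0; 0.7 0.846 0 2.723 0 0 0; 0.7 0.846 0 2.723 0 0 0; 0.7 0.846 0 2.723 0 0 0; 0.7 0.846 0 2.723 0 0 0; 0.7 0.846 0 2.723 0 0 0; 0.7 0 2.5 0 0 0 0; 0.7 0 2.5 0 0 0 0; 0.7 0 2.5 0 0 0 0; 0.7 0 2.5 0 0 0 0; 0.7 0 1 0 0 0 0; 0.7 0 0 0 0 0 0; 0.7 0 0 0 0 0 0"

```text
time: 29.6
eef_pos: [0.4627, -0.4477, 0.0783]
tcp_rot: [-1.571, -0.0, -2.915]
force: [0.6, 0.7, 0.3]
opening: 0.7
```

```bash
python3 go.py .4625 -.448 .005 3.368;  python3 - <<'E'
from h import *
S=cam("scene"); T=cam("top"); save(S,"s14.png",(370,260,530,380),5)
for p in(S,T): print([(d["pixel"],d["confidence"],onz(p,d["pixel"],.0)) for d in models.pinpoint("nut_1",p)])
E
```

```text
t 29.6 p [ 0.4627 -0.4477  0.0783] rot [-1.571 -0.    -2.915] F [0.6 0.7 0.3] T [-0.   -0.06  0.01] o 0.7 q [-0.77  0.31  0.13  1.4  -0.   -2.57]
shift first, tool cm [0.03 7.33 0.03] len 7.33
turn rotvec [ 0.0005 -0.      0.0003]
shift after turn [0.03 7.33 0.03]
[([438.4, 349.9], 0.48, array([ 0.46041958, -0.44328255,  0.        ]))]
[([200.3, 257.9], 0.51, array([0.53153202, 0.30406686, 0.        ]))]
```

View pics/s14.png

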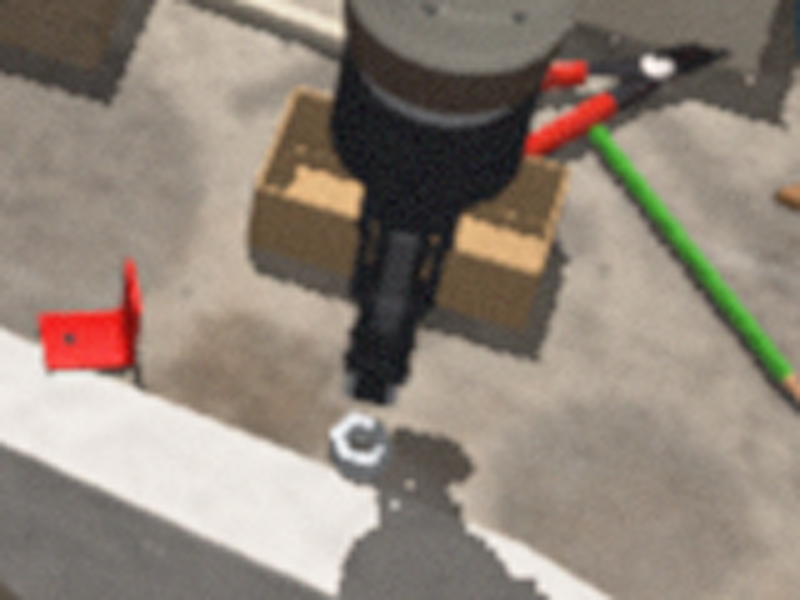

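send_rows:
  deltas: "0.7 0 2 0 0 0 0; 0.7 0 2 0 0 0 0; 0.7 0 1.8 0 0 0 0; 0.7 0 0.8 0 0 0 0; 0.7 0 0.5 0 0 0 0; 0.7 0 0 0 0 0 0; 0 0 0 0 0 0 0; 0 0 0 0 0 0 0; 0 0 0 0 0 0 0; 0 0 0 0 0 0 0; 0 0 0 0 0 0 0; 0 0 0 0 0 0 0; 0 0 0 0 0 0 0"
  grip_force: 50

```text
time: 30.88
eef_pos: [0.4634, -0.4484, 0.0086]
tcp_rot: [-1.569, 0.001, -2.915]
force: [-0.1, 1.5, 5.5]
opening: 0.256
```

```bash
python3 go.py .4625 -.448 .005 3.368
```

```text
t 30.8833 p [ 0.4634 -0.4484  0.0086] rot [-1.569e+00  1.000e-03 -2.915e+00] F [-0.1  1.5  5.5] T [ 0.1   0.17 -0.04] o 0.256 q [-0.77  0.33  0.03  1.27 -0.   -2.57]
shift first, tool cm [ 0.08  0.36 -0.06] len 0.37
turn rotvec [-0.0019 -0.0001 -0.0013]
shift after turn [ 0.08  0.36 -0.06]
```

send_rows:
  deltas: "0 0 -1 0 0 0 0; 0 0 -2 0 0 0 0; 0 0 -3 0 0 0 0; 0 0 -3 0 0 0 0; 0 0 -3 0 0 0 0; 0 0 -3 0 0 0 0; 0 0 0 0 0 0 0; 0 0 0 0 0 0 0"

```text
time: 31.55
eef_pos: [0.4635, -0.4485, 0.1599]
tcp_rot: [-1.567, 0.002, -2.915]
force: [0.2, -0.4, -2.5]
opening: 0.251
```

```bash
python3 go.py .518 .2915 .17;python3 - <<'E'
from h import *
S=cam("scene");save(S,"s15.png",(370,220,530,340),5)
E
```

```text
t 31.55 p [ 0.4635 -0.4485  0.1599] rot [-1.567e+00  2.000e-03 -2.915e+00] F [ 0.2 -0.4 -2.5] T [ 0.04 -0.01  0.01] o 0.251 q [-0.77  0.3   0.28  1.55 -0.   -2.57]
shift first, tool cm [-21.92  -1.22 -70.89] len 74.21
```

View pics/s15.png

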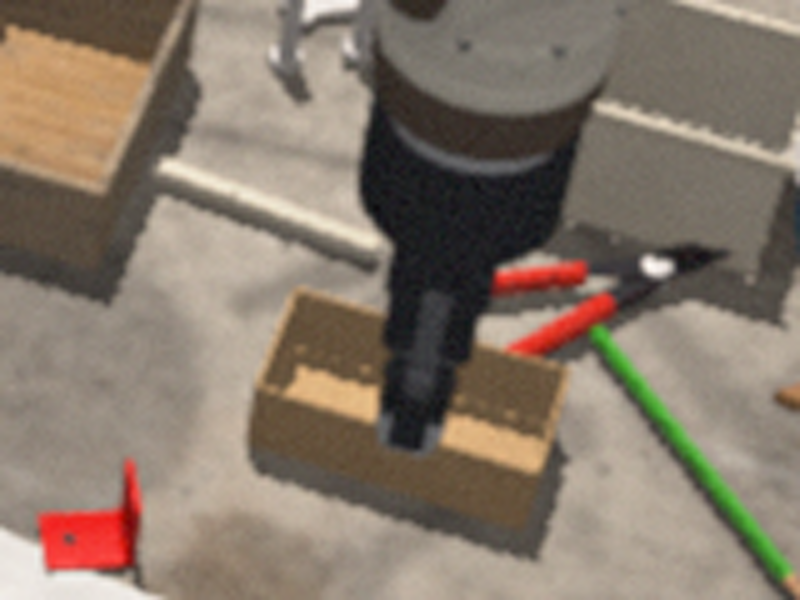

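send_rows:
  deltas: "0 -0.843 -0.05 -2.727 0 0 0; 0 -0.843 -0.05 -2.727 0 0 0; 0 -0.843 -0.05 -2.727 0 0 0; 0 -0.843 -0.05 -2.727 0 0 0; 0 -0.843 -0.05 -2.727 0 0 0; 0 -0.843 -0.05 -2.727 0 0 0; 0 -0.843 -0.05 -2.727 0 0 0; 0 -0.843 -0.05 -2.727 0 0 0; 0 -0.843 -0.05 -2.727 0 0 0; 0 -0.843 -0.05 -2.727 0 0 0; 0 -0.843 -0.05 -2.727 0 0 0; 0 -0.843 -0.05 -2.727 0 0 0; 0 -0.843 -0.05 -2.727 0 0 0; 0 -0.843 -0.05 -2.727 0 0 0; 0 -0.843 -0.05 -2.727 0 0 0; 0 -0.843 -0.05 -2.727 0 0 0; 0 -0.843 -0.05 -2.727 0 0 0; 0 -0.843 -0.05 -2.727 0 0 0; 0 -0.843 -0.05 -2.727 0 0 0; 0 -0.843 -0.05 -2.727 0 0 0"

```text
time: 33.27
eef_pos: [0.5039, 0.1228, 0.1656]
tcp_rot: [-1.571, -0.002, -2.915]
force: [0.8, -0.4, 0.3]
opening: 0.251
```

send_rows:
  deltas: "0 -0.843 -0.05 -2.727 0 0 0; 0 -0.843 -0.05 -2.727 0 0 0; 0 -0.843 -0.05 -2.727 0 0 0; 0 -0.843 -0.05 -2.727 0 0 0; 0 -0.843 -0.05 -2.727 0 0 0; 0 -0.843 -0.05 -2.727 0 0 0; 0 0 0 0 0 0 0; 0 0 2 0 0 0 0; 0 0 2 0 0 0 0; 0 0 1 0 0 0 0; 0 0 0 0 0 0 0; 0 0 0 0 0 0 0; 0 0 0 0 0 0 0"

```text
time: 34.35
eef_pos: [0.5176, 0.2922, 0.1209]
tcp_rot: [-1.571, 0.001, -2.916]
force: [0.1, 0.4, -0.1]
opening: 0.253
```

```bash
python3 go.py .518 .2915 .1085;python3 - <<'E'
from h import *
S=cam("scene"); save(S,"s16.png",(110,130,270,250),5)
E
```

```text
t 34.35 p [0.5176 0.2922 0.1209] rot [-1.571e+00  1.000e-03 -2.916e+00] F [ 0.1  0.4 -0.1] T [-0.   -0.05  0.02] o 0.253 q [ 0.51  0.18  0.06  1.46 -0.   -1.28]
shift first, tool cm [-0.03  1.24  0.08] len 1.24
```

View pics/s16.png

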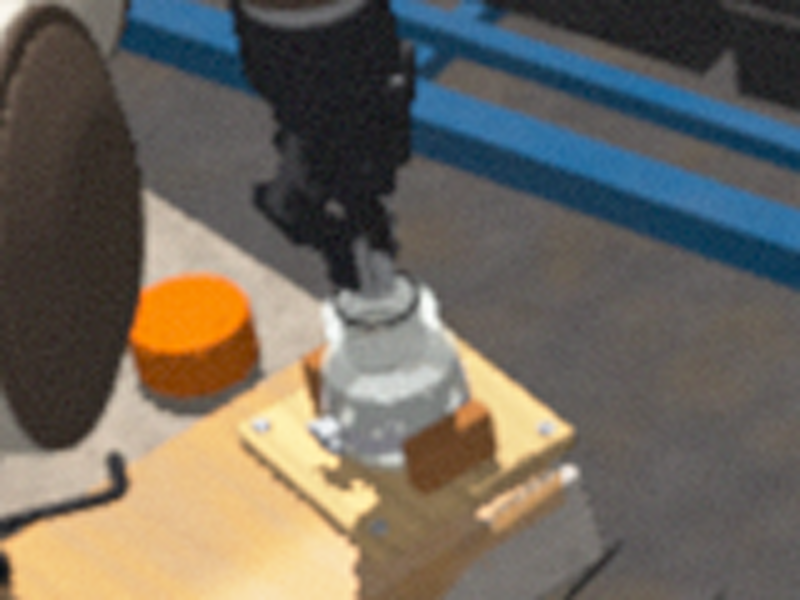

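send_rows:
  deltas: "0 0 0.6 0.08 0 0 0; 0 0 0.6 0 0 0 0; 0 0 0 0 0 0 0; 0 0 0 0 0 0 0; 0.6 0 0 0 0 0 0; 0.6 0 0 0 0 0 0; 0.6 0 0 0 0 0 0; 0.6 0 0 0 0 0 0; 0.6 0 -1 0 0 0 0; 0.6 0 -2 0 0 0 0; 0.6 0 -3 0 0 0 0; 0.6 0 -2 0 0 0 0; 0.6 0 0 0 0 0 0; 0.6 0 0 0 0 0 0"

```text
time: 35.57
eef_pos: [0.5181, 0.2919, 0.19]
tcp_rot: [-1.572, 0.003, -2.915]
force: [-0.4, 1.0, -0.6]
opening: 0.601
```

```bash
python3 - <<'E'
from h import *
st();S=cam("scene"); T=cam("top");save(S,"s17.png",(110,130,270,250),5);save(T,"t17.png")
print([(d["pixel"],d["confidence"]) for d in models.look_for("nut_1",S)],[(d["pixel"],d["confidence"]) for d in models.look_for("nut_1",T)],[(d["pixel"],d["confidence"]) for d in models.look_for("end_cap_1",T)])
E
```

```text
t 35.5667 p [0.5181 0.2919 0.19  ] rot [-1.572  0.003 -2.915] F [-0.4  1.  -0.6] T [ 0.04  0.03 -0.04] o 0.601 q [ 0.51  0.18  0.2   1.59  0.   -1.28]
[([147.7, 197.9], 0.3)] [([198.0, 256.5], 0.51)] [([210.8, 256.6], 0.18)]
```

View pics/s17.png

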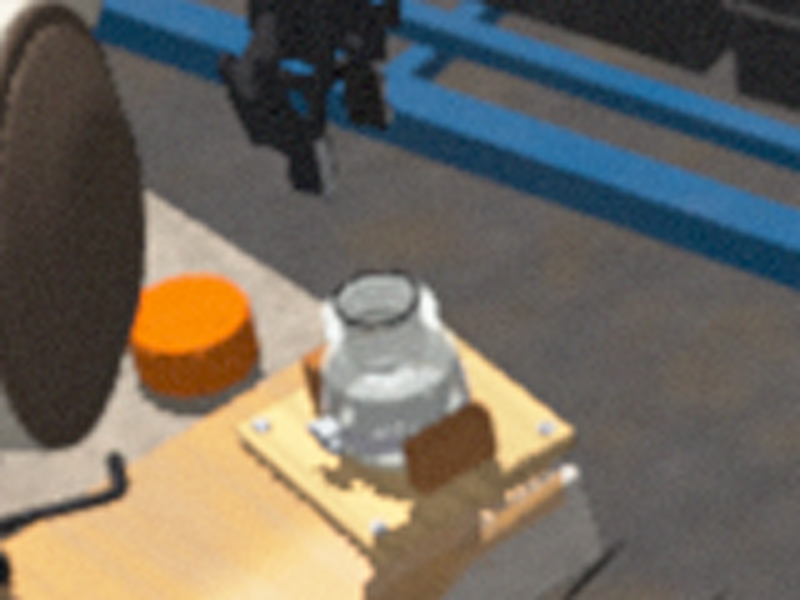

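View pics/t17.png

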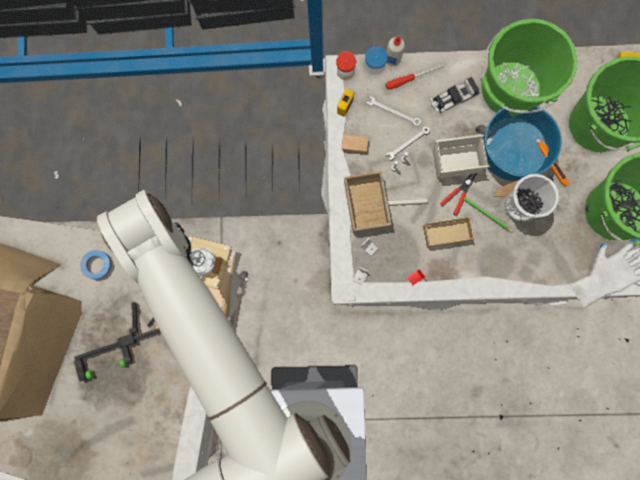

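```bash
cat > run2.py <<'E'
from fit import *
S=cam("scene");T=cam("top")
items=[("bracket_1","bracket",(.55,-.193),0,np.radians([300,320,340])),("bracket_1","bracket",(.466,-.16),0,np.radians([230,250])),
("wood_box","box",(.676,-.185),0,np.radians([0,10,20])),("kraft_tray","tray",(.585,-.416),0,np.radians([0,10])),("paint_pen","pen",(.682,-.304),0,np.radians([-5,5]))]
for n,m,xy,z,ys in items:
    vs=[]
    for p in(S,T):
        mk=mask(n,p,proj(p,[*xy,z+.02])[0])
        if mk is not None: vs.append((p,mk))
    if not vs: print(n,"none");continue
    for vv in ([vs]+[[v] for v in vs] if len(vs)>1 else [vs]):
        q,c=fit(vv,M[m],xy,ys,z); print(n,len(vv),"T" if vv[0][0] is T else "S",q[:2].round(4),"deg",round(np.degrees(q[2])%360,1),"cost",round(c,3))
E
python3 run2.py; python3 go.py .5624 -.1775 .15 2.391
```

```text
bracket_1 2 S [ 0.5494 -0.1907] deg 313.9 cost 0.11
bracket_1 1 S [ 0.549 -0.192] deg 317.6 cost 0.078
bracket_1 1 T [ 0.5496 -0.1894] deg 312.9 cost 0.114
bracket_1 2 S [ 0.4662 -0.1596] deg 245.3 cost 0.127
bracket_1 1 S [ 0.4665 -0.1614] deg 245.5 cost 0.077
bracket_1 1 T [ 0.4654 -0.1581] deg 246.3 cost 0.092
wood_box 2 S [ 0.6779 -0.1858] deg 8.1 cost 0.031
wood_box 1 S [ 0.6781 -0.1862] deg 7.9 cost 0.03
wood_box 1 T [ 0.6778 -0.1851] deg 8.1 cost 0.028
kraft_tray 2 S [ 0.5865 -0.4168] deg 7.3 cost 0.054
kraft_tray 1 S [ 0.5856 -0.4176] deg 7.1 cost 0.035
kraft_tray 1 T [ 0.5866 -0.4143] deg 7.2 cost 0.052
paint_pen 2 S [ 0.6809 -0.3065] deg 1.8 cost 0.21
paint_pen 1 S [ 0.6814 -0.3066] deg 1.0 cost 0.195
paint_pen 1 T [ 0.6807 -0.3028] deg 1.4 cost 0.222
t 36.4167 p [0.5175 0.2915 0.188 ] rot [-1.571  0.    -2.915] F [ 0.5 -0.1  0. ] T [ 0.01  0.04 -0.01] o 0.601 q [ 0.51  0.18  0.2   1.59  0.   -1.28]
shift first, tool cm [ 6.15  3.8  46.72] len 47.27
turn rotvec [ 0.      0.9769 -0.    ]
shift after turn [-35.28   3.8   31.23]
```

```bash
python3 go.py .5626 -.178 .17 2.347
```

```text
t 36.4167 p [0.5175 0.2915 0.188 ] rot [-1.571  0.    -2.915] F [ 0.5 -0.1  0. ] T [ 0.01  0.04 -0.01] o 0.601 q [ 0.51  0.18  0.2   1.59  0.   -1.28]
shift first, tool cm [ 6.14  1.8  46.77] len 47.2
turn rotvec [ 0.      1.0209 -0.    ]
shift after turn [-36.67   1.8   29.67]
```

send_rows:
  deltas: "0.6 0 0 0 0 0.1134 0; 0.6 0 0 0 0 0.1134 0; 0.6 0 0 0 0 0.1134 0; 0.6 0 0 0 0 0.1134 0; 0.6 0 0 0 0 0.1134 0; 0.6 0 0 0 0 0.1134 0; 0.6 0 0 0 0 0.1134 0; 0.6 0 0 0 0 0.1134 0; 0.6 0 0 0 0 0.1134 0; 0.6 -2.292 0 1.854 0 0 0; 0.6 -2.292 0 1.854 0 0 0; 0.6 -2.292 0 1.854 0 0 0; 0.6 -2.292 0 1.854 0 0 0; 0.6 -2.292 0 1.854 0 0 0; 0.6 -2.292 0 1.854 0 0 0; 0.6 -2.292 0 1.854 0 0 0; 0.6 -2.292 0 1.854 0 0 0; 0.6 -2.292 0 1.854 0 0 0; 0.6 -2.292 0 1.854 0 0 0; 0.6 -2.292 0 1.854 0 0 0"

```text
time: 38.08
eef_pos: [0.5486, -0.0327, 0.1882]
tcp_rot: [-1.571, 0.0, 2.347]
force: [-0.3, -0.0, 0.1]
opening: 0.6
```

send_rows:
  deltas: "0.46 -2.292 0 1.854 0 0 0; 0.46 -2.292 0 1.854 0 0 0; 0.46 -2.292 0 1.854 0 0 0; 0.46 -2.292 0 1.854 0 0 0; 0.46 -2.292 0 1.854 0 0 0; 0.46 0 2.5 0 0 0 0; 0.46 0 2.5 0 0 0 0; 0.46 0 2.5 0 0 0 0; 0.46 0 2.5 0 0 0 0; 0.46 0 0 0 0 0 0; 0.46 0 0 0 0 0 0; 0.46 0 0 0 0 0 0"

```text
time: 39.08
eef_pos: [0.5634, -0.1781, 0.0897]
tcp_rot: [-1.572, 0.001, 2.347]
force: [-0.3, -0.1, 0.9]
opening: 0.463
```

```bash
python3 go.py .5626 -.178 .018 2.347;  python3 - <<'E'
from h import *
S=cam("scene"); T=cam("top"); save(S,"s18.png",(300,200,460,320),5);save(T,"t18.png",(320,180,480,300),5)
E
```

```text
t 39.0833 p [ 0.5634 -0.1781  0.0897] rot [-1.572e+00  1.000e-03  2.347e+00] F [-0.3 -0.1  0.9] T [-0.01 -0.06  0.03] o 0.463 q [-0.31  0.17 -0.    1.39 -0.   -1.08]
shift first, tool cm [0.07 7.17 0.06] len 7.17
turn rotvec [ 0.0007  0.0004 -0.0014]
shift after turn [0.06 7.17 0.05]
```

View pics/s18.png

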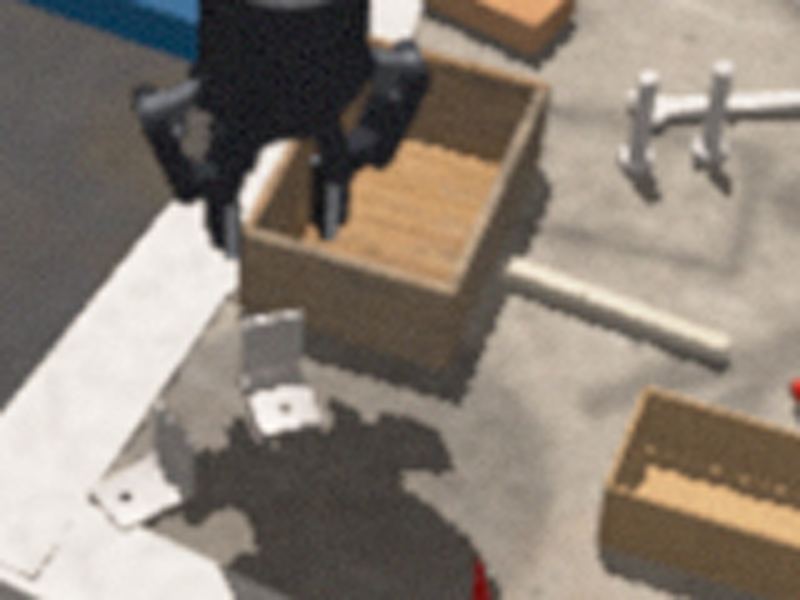

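send_rows:
  deltas: "0.44 0.06 0 0.65 0 0 0; 0.44 0 2 0 0 0 0; 0.44 0 2 0 0 0 0; 0.44 0 1 0 0 0 0; 0.44 0 0 0 0 0 0; 0.44 0 0 0 0 0 0"

```text
time: 39.68
eef_pos: [0.5576, -0.1822, 0.0385]
tcp_rot: [-1.571, -0.0, 2.347]
force: [-0.8, 0.5, 0.6]
opening: 0.443
```

```bash
python3 go.py .558 -.1826 .024 2.347;  python3 - <<'E'
from h import *
S=cam("scene"); T=cam("top"); save(S,"s19.png",(310,210,430,300),6.5);save(T,"t19.png",(320,180,480,300),5)
E
```

```text
t 39.6833 p [ 0.5576 -0.1822  0.0385] rot [-1.571 -0.     2.347] F [-0.8  0.5  0.6] T [-0.02 -0.03  0.05] o 0.443 q [-0.32  0.19 -0.09  1.3  -0.   -1.09]
shift first, tool cm [-0.05  1.45  0.  ] len 1.45
turn rotvec [-0.0001  0.0002  0.0002]
shift after turn [-0.05  1.45  0.  ]
```

View pics/s19.png

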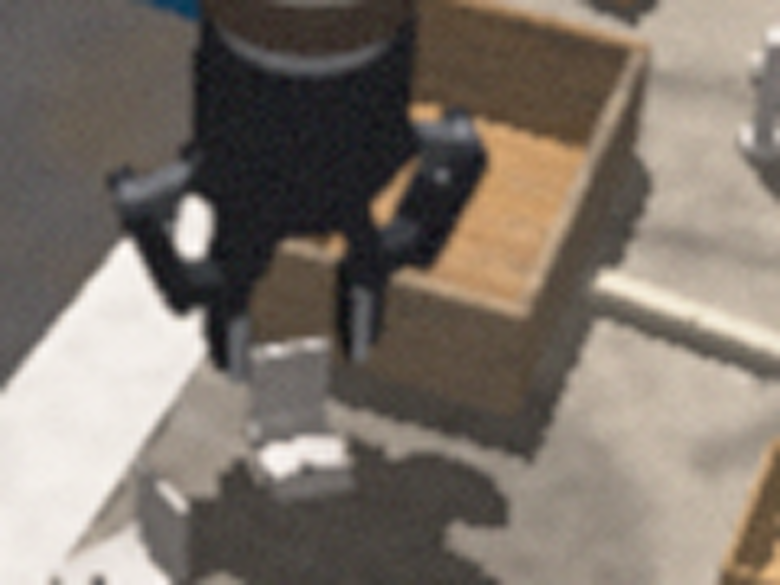

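send_rows:
  deltas: "0.44 0 0.5 0 0 0 0; 0.44 0 0.5 0 0 0 0; 0.44 0 0.4 0 0 0 0; 0.44 0 0 0 0 0 0; 0.44 0 0 0 0 0 0"

```text
time: 40.2
eef_pos: [0.5576, -0.182, 0.0236]
tcp_rot: [-1.57, -0.001, 2.347]
force: [0.1, -0.5, -0.2]
opening: 0.436
```

send_rows:
  deltas: "0.1 0 0 0 0 0 0; 0.1 0 0 0 0 0 0; 0.1 0 0 0 0 0 0; 0.1 0 0 0 0 0 0; 0.1 0 0 0 0 0 0; 0.1 0 0 0 0 0 0"
  grip_force: 50

```text
time: 40.7
eef_pos: [0.558, -0.1821, 0.0242]
tcp_rot: [-1.571, 0.0, 2.347]
force: [0.6, 0.1, 2.6]
opening: 0.321
```

```bash
python3 go.py .558 -.1826 .024 2.347;  python3 - <<'E'
from h import *
S=cam("scene"); save(S,"s20.png",(310,210,430,300),6.5)
E
```

```text
t 40.7 p [ 0.558  -0.1821  0.0242] rot [-1.571  0.     2.347] F [0.6 0.1 2.6] T [ 0.1  -0.12  0.02] o 0.321 q [-0.32  0.19 -0.11  1.27  0.   -1.09]
shift first, tool cm [-0.04  0.02  0.03] len 0.06
turn rotvec [ 0.0003  0.0003 -0.0004]
shift after turn [-0.04  0.02  0.03]
```

View pics/s20.png

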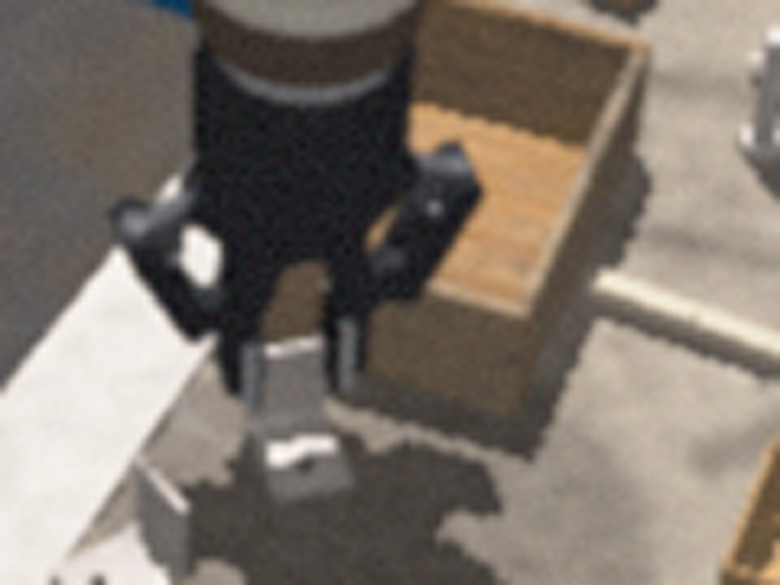

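send_rows:
  deltas: "0.1 0 -0.5 0 0 0 0; 0.1 0 -1 0 0 0 0; 0.1 0 -2 0 0 0 0; 0.1 0 -3 0 0 0 0; 0.1 0 -3 0 0 0 0; 0.1 0 -2.5 0 0 0 0; 0.1 0 0 0 0 0.1084 0; 0.1 0 0 0 0 0.1084 0; 0.1 0 0 0 0 0.1084 0; 0.1 0 0 0 0 0.1084 0; 0.1 0 0 0 0 0.1084 0; 0.1 0 0 0 0 0.1084 0; 0.1 0 0 0 0 0 0; 0.1 0 0 0 0 0 0"

```text
time: 41.92
eef_pos: [0.5578, -0.1821, 0.1446]
tcp_rot: [-1.571, 0.0, 1.7]
force: [-0.4, -0.7, -1.6]
opening: 0.322
```

```bash
python3 go.py .5909 -.388 .145 1.6965;  python3 - <<'E'
from h import *
S=cam("scene"); save(S,"s21.png",(310,150,470,270),5)
E
```

```text
t 41.9167 p [ 0.5578 -0.1821  0.1446] rot [-1.571  0.     1.7  ] F [-0.4 -0.7 -1.6] T [ 0.02 -0.02 -0.04] o 0.322 q [-0.32  0.16  0.09  1.5  -0.   -0.44]
shift first, tool cm [-20.84  -0.03  -0.63] len 20.85
turn rotvec [ 0.0003  0.0037 -0.0002]
shift after turn [-20.84  -0.04  -0.7 ]
```

View pics/s21.png

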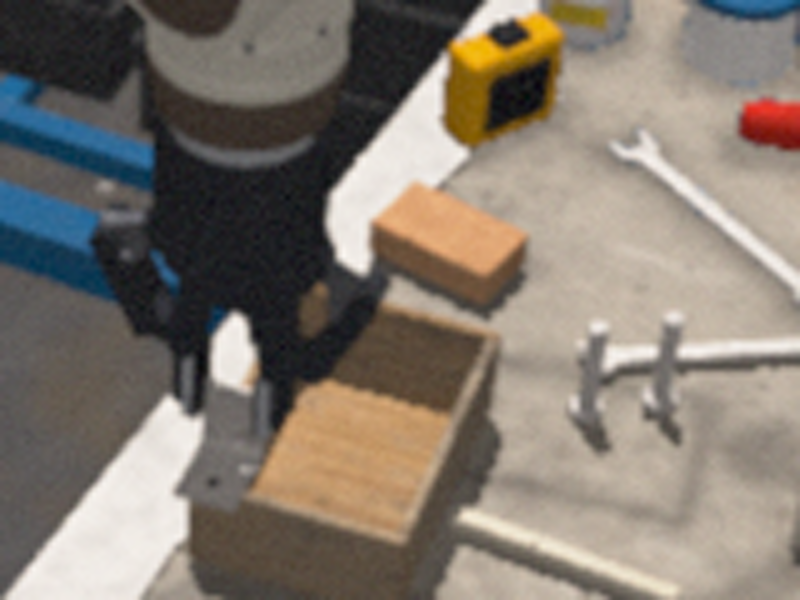

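send_rows:
  deltas: "0.1 -2.315 0 -0.073 0 0 0; 0.1 -2.315 0 -0.073 0 0 0; 0.1 -2.315 0 -0.073 0 0 0; 0.1 -2.315 0 -0.073 0 0 0; 0.1 -2.315 0 -0.073 0 0 0; 0.1 -2.315 0 -0.073 0 0 0; 0.1 -2.315 0 -0.073 0 0 0; 0.1 -2.315 0 -0.073 0 0 0; 0.1 -2.315 0 -0.073 0 0 0; 0.1 0 2 0 0 0 0; 0.1 0 2 0 0 0 0; 0.1 0 2 0 0 0 0; 0.1 0 0 0 0 0 0; 0.1 0 0 0 0 0 0; 0.1 0 0 0 0 0 0"

```text
time: 43.22
eef_pos: [0.5909, -0.3881, 0.0855]
tcp_rot: [-1.572, 0.001, 1.698]
force: [-1.0, 0.1, -0.5]
opening: 0.321
```

```bash
python3 go.py .5909 -.388 .028 1.6965;  python3 - <<'E'
from h import *
S=cam("scene"); save(S,"s22.png",(390,200,550,320),5); T=cam("top"); save(T,"t22.png",(380,180,540,300),5)
E
```

```text
t 43.2167 p [ 0.5909 -0.3881  0.0855] rot [-1.572e+00  1.000e-03  1.698e+00] F [-1.   0.1 -0.5] T [-0.04 -0.02  0.04] o 0.321 q [-0.58  0.46  0.35  1.46 -0.   -0.71]
shift first, tool cm [0.01 5.75 0.  ] len 5.75
turn rotvec [ 0.001   0.0018 -0.0008]
shift after turn [ 0.01  5.75 -0.  ]
```

View pics/s22.png

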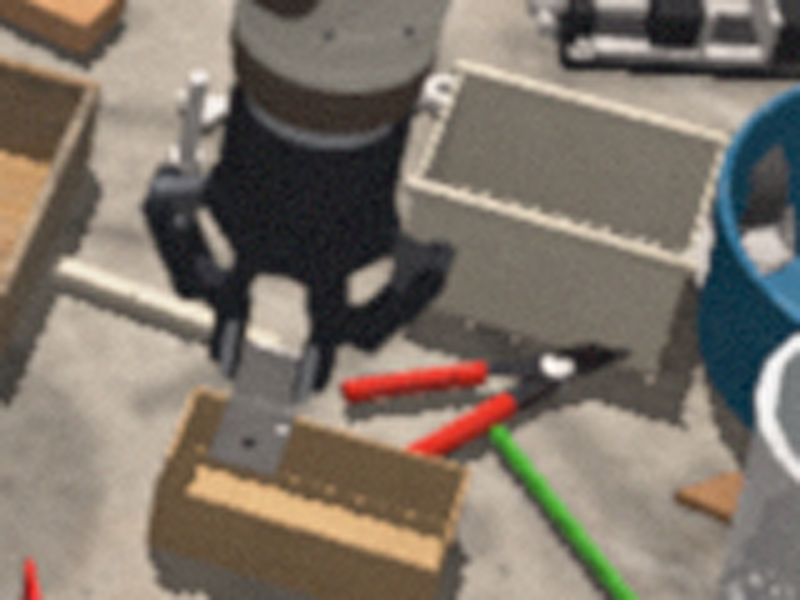

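View pics/t22.png

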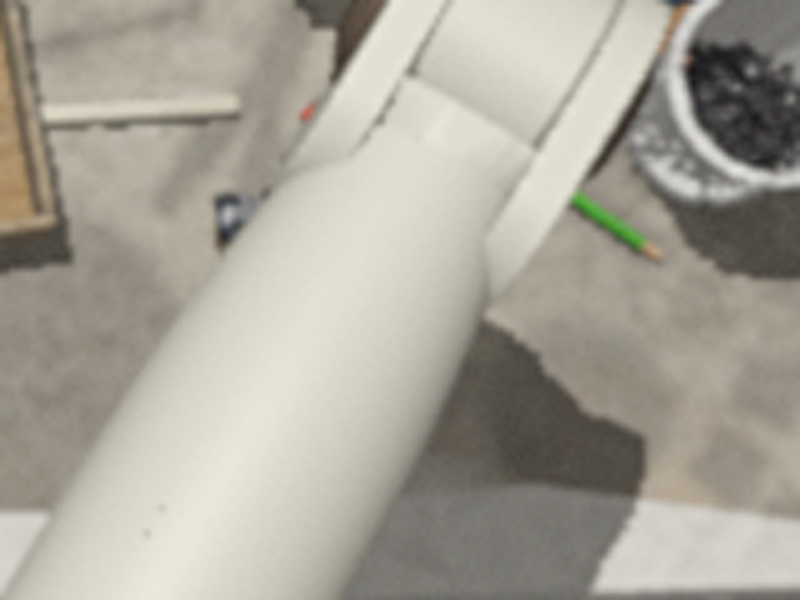

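send_rows:
  deltas: "0.1 0 1.5 0 0 0 0; 0.1 0 1.5 0 0 0 0; 0.1 0 1 0 0 0 0; 0.1 0 0.8 0 0 0 0; 0.1 0 0.5 0 0 0 0; 0.1 0 0 0 0 0 0; 0.1 0 0 0 0 0 0"

```text
time: 43.9
eef_pos: [0.5906, -0.388, 0.0314]
tcp_rot: [-1.571, 0.0, 1.697]
force: [-0.0, 0.0, 0.8]
opening: 0.321
```

```bash
python3 go.py .5909 -.388 .027 1.6965;  python3 - <<'E'
from h import *
S=cam("scene"); save(S,"s23.png",(390,230,510,320),6.5)
E
```

```text
t 43.9 p [ 0.5906 -0.388   0.0314] rot [-1.571  0.     1.697] F [-0.   0.   0.8] T [0.02 0.01 0.04] o 0.321 q [-0.58  0.47  0.26  1.36 -0.   -0.71]
shift first, tool cm [-0.    0.44 -0.03] len 0.44
turn rotvec [ 0.0002  0.0005 -0.0002]
shift after turn [-0.    0.44 -0.03]
```

View pics/s23.png

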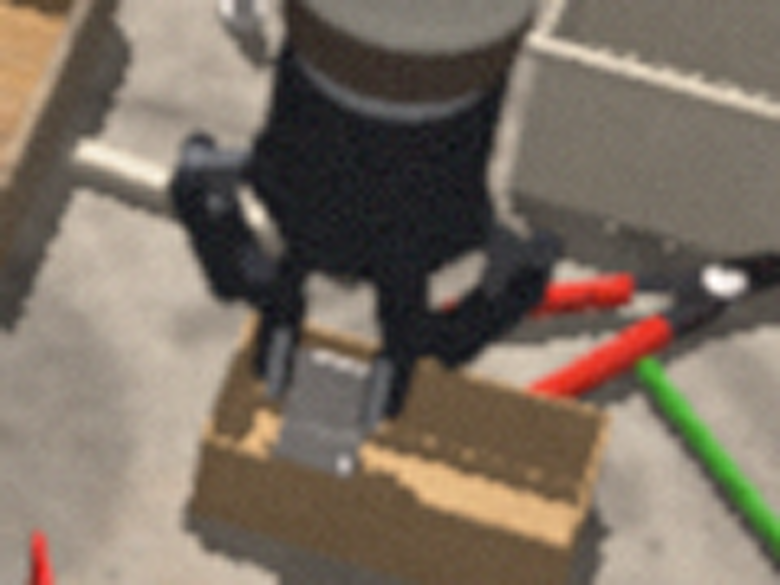

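send_rows:
  deltas: "0.1 0 0.2 0 0 0 0; 0.1 0 0.2 0 0 0 0; 0.1 0 0 0 0 0 0; 0.42 0 0 0 0 0 0; 0.42 0 0 0 0 0 0; 0.42 0 0 0 0 0 0; 0.42 0 -0.5 0 0 0 0; 0.42 0 -1 0 0 0 0; 0.42 0 -2 0 0 0 0; 0.42 0 -3 0 0 0 0; 0.42 0 -3 0 0 0 0; 0.42 0 -2.5 0 0 0 0; 0.42 0 0 0 0 0 0; 0.42 0 0 0 0 0 0"

```text
time: 45.12
eef_pos: [0.5914, -0.3885, 0.1501]
tcp_rot: [-1.574, 0.003, 1.697]
force: [-0.8, 0.0, -0.5]
opening: 0.421
```

```bash
python3 go.py .483 -.1677 .145 1.143;  python3 - <<'E'
from h import *
S=cam("scene"); save(S,"s24.png",(390,230,510,320),6.5)
E
python3 run2.py
```

```text
t 45.1167 p [ 0.5914 -0.3885  0.1501] rot [-1.574  0.003  1.697] F [-0.8  0.  -0.5] T [ 0.04 -0.03  0.02] o 0.421 q [-0.58  0.46  0.48  1.58 -0.   -0.71]
shift first, tool cm [23.27  0.42  7.98] len 24.6
turn rotvec [ 0.0042  0.5539 -0.002 ]
shift after turn [15.6   0.51 19.02]
bracket_1 none
bracket_1 2 S [ 0.4653 -0.1599] deg 241.8 cost 0.104
bracket_1 1 S [ 0.4649 -0.1607] deg 242.5 cost 0.083
bracket_1 1 T [ 0.4652 -0.1593] deg 244.6 cost 0.108
wood_box 2 S [ 0.6776 -0.186 ] deg 8.2 cost 0.04
wood_box 1 S [ 0.6779 -0.1864] deg 8.8 cost 0.046
wood_box 1 T [ 0.6775 -0.1854] deg 7.6 cost 0.028
kraft_tray 1 S [ 0.5854 -0.4174] deg 7.4 cost 0.148
paint_pen 2 S [ 0.6808 -0.3042] deg 1.3 cost 0.454
paint_pen 1 S [ 0.6816 -0.3052] deg 1.1 cost 0.38
paint_pen 1 T [ 0.6806 -0.3043] deg 1.9 cost 0.525
```

View pics/s24.png

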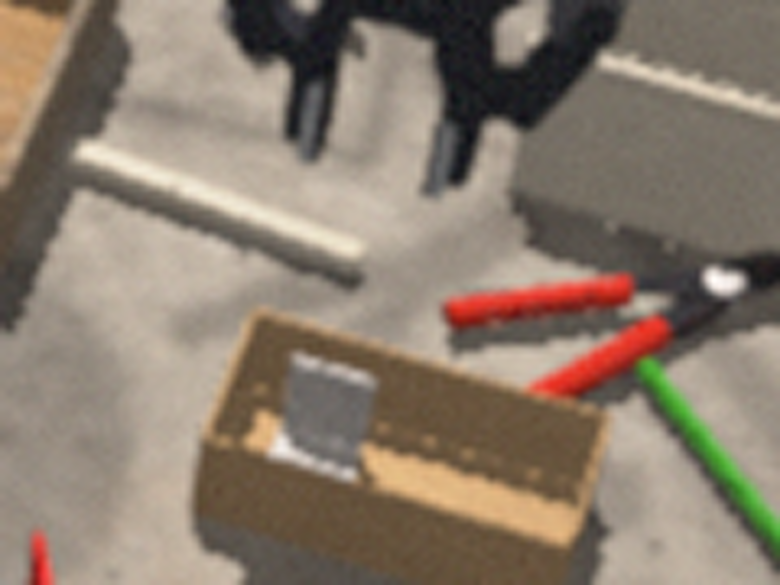

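```bash
python3 go.py .4823 -.1681 .145 1.117
```

```text
t 45.7667 p [ 0.5905 -0.3879  0.1469] rot [-1.571 -0.     1.697] F [-0.1 -0.2  0.8] T [0.06 0.01 0.02] o 0.419 q [-0.58  0.46  0.47  1.58  0.   -0.71]
shift first, tool cm [23.17  0.19  7.97] len 24.5
turn rotvec [-1.000e-04  5.799e-01  1.000e-04]
shift after turn [15.02  0.19 19.36]
```

send_rows:
  deltas: "0.46 0 0 0 0 0.116 0; 0.46 0 0 0 0 0.116 0; 0.46 0 0 0 0 0.116 0; 0.46 0 0 0 0 0.116 0; 0.46 0 0 0 0 0.116 0; 0.46 1.5 0 1.936 0 0 0; 0.46 1.5 0 1.936 0 0 0; 0.46 1.5 0 1.936 0 0 0; 0.46 1.5 0 1.936 0 0 0; 0.46 1.5 0 1.936 0 0 0; 0.46 1.5 0 1.936 0 0 0; 0.46 1.5 0 1.936 0 0 0; 0.46 1.5 0 1.936 0 0 0; 0.46 1.5 0 1.936 0 0 0; 0.46 1.5 0 1.936 0 0 0; 0.46 0 2.5 0 0 0 0; 0.46 0 3 0 0 0 0; 0.46 0 2.5 0 0 0 0; 0.46 0 0 0 0 0 0; 0.46 0 0 0 0 0 0"

```text
time: 47.43
eef_pos: [0.4815, -0.168, 0.0666]
tcp_rot: [-1.569, 0.0, 1.117]
force: [0.5, 0.5, 1.0]
opening: 0.463
```

```bash
python3 go.py .4823 -.1681 .018 1.117;  python3 - <<'E'
from h import *
S=cam("scene"); save(S,"s25.png",(290,230,410,320),6.5)
E
```

```text
t 47.4333 p [ 0.4815 -0.168   0.0666] rot [-1.569  0.     1.117] F [0.5 0.5 1. ] T [ 0.01 -0.03  0.01] o 0.463 q [-0.34 -0.01 -0.24  1.34 -0.    0.12]
shift first, tool cm [ 0.02  4.86 -0.08] len 4.86
turn rotvec [-0.002  -0.     -0.0003]
shift after turn [ 0.02  4.86 -0.07]
```

View pics/s25.png

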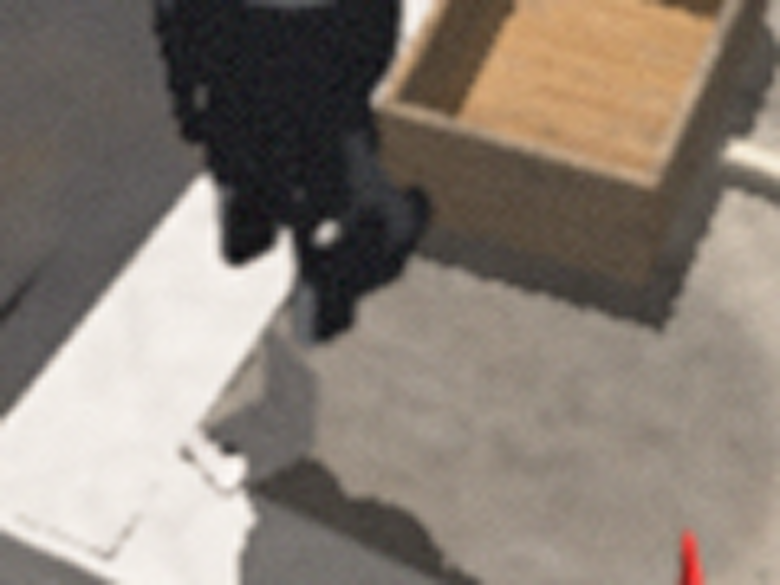

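send_rows:
  deltas: "0.46 0 1 0 0 0 0; 0.46 0 1 0 0 0 0; 0.46 0 1 0 0 0 0; 0.46 0 1 0 0 0 0; 0.46 0 0.7 0 0 0 0; 0.46 0 0 0 0 0 0; 0.46 0 0 0 0 0 0"

```text
time: 48.07
eef_pos: [0.4819, -0.1681, 0.0195]
tcp_rot: [-1.57, 0.0, 1.117]
force: [0.2, 0.0, 0.4]
opening: 0.459
```

send_rows:
  deltas: "0.1 0 0 0 0 0 0; 0.1 0 0 0 0 0 0; 0.1 0 0 0 0 0 0; 0.1 0 0 0 0 0 0; 0.1 0 0 0 0 0 0; 0.1 0 0 0 0 0 0; 0.1 0 0 0 0 0 0"

```text
time: 48.65
eef_pos: [0.4827, -0.1684, 0.0205]
tcp_rot: [-1.572, -0.0, 1.117]
force: [0.3, 0.1, 4.9]
opening: 0.326
```

```bash
python3 go.py .4823 -.1681 .018 1.117;  python3 - <<'E'
from h import *
S=cam("scene"); save(S,"s26.png",(290,230,410,320),6.5)
E
```

```text
t 48.65 p [ 0.4827 -0.1684  0.0205] rot [-1.572 -0.     1.117] F [0.3 0.1 4.9] T [-0.02 -0.16 -0.04] o 0.326 q [-0.34  0.02 -0.31  1.25 -0.    0.12]
shift first, tool cm [0.01 0.25 0.05] len 0.25
turn rotvec [ 0.001  -0.0001  0.0001]
shift after turn [0.01 0.25 0.05]
```

View pics/s26.png

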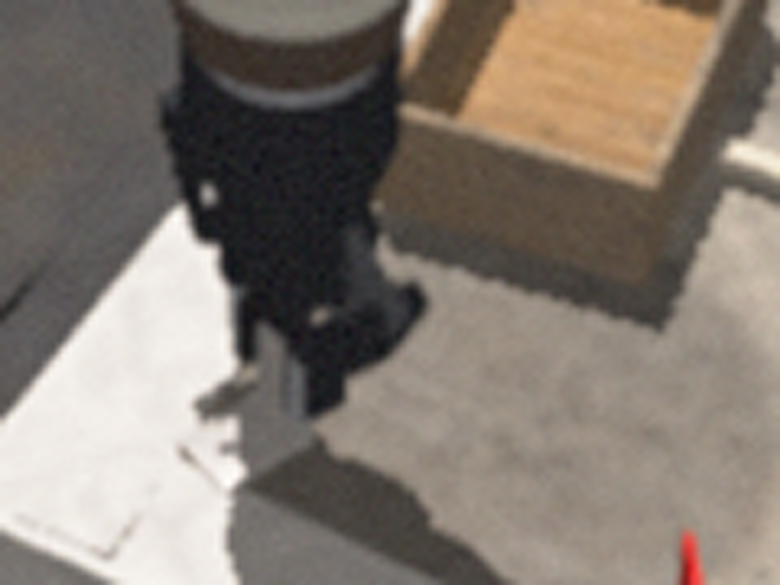

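send_rows:
  deltas: "0.1 0 -0.5 0 0 0 0; 0.1 0 -1 0 0 0 0; 0.1 0 -2 0 0 0 0; 0.1 0 -3 0 0 0 0; 0.1 0 -3 0 0 0 0; 0.1 0 -2.5 0 0 0 0; 0.1 0 0 0 0 0.1165 0; 0.1 0 0 0 0 0.1165 0; 0.1 0 0 0 0 0.1165 0; 0.1 0 0 0 0 0.1165 0; 0.1 0 0 0 0 0.1165 0; 0.1 0 0 0 0 0.1165 0; 0.1 0 0 0 0 0.1165 0; 0.1 0 0 0 0 0.1165 0; 0.1 0 0 0 0 0.1165 0; 0.1 0 0 0 0 0.1165 0; 0.1 0 0 0 0 0.1165 0"

```text
time: 50.12
eef_pos: [0.482, -0.1682, 0.1405]
tcp_rot: [-1.571, 0.0, -0.17]
force: [0.3, -0.4, -1.3]
opening: 0.328
```

send_rows:
  deltas: "0.1 0 0 0 0 0.1165 0; 0.1 0 0 0 0 0.1165 0; 0.1 0 0 0 0 0.1165 0; 0.1 0 0 0 0 0.1165 0; 0.1 0 0 0 0 0.1165 0; 0.1 0 0 0 0 0.1165 0; 0.1 0 0 0 0 0.1165 0; 0.1 0 0 0 0 0.1165 0; 0.1 0 0 0 0 0.1165 0; 0.1 0 0 0 0 0.1165 0; 0.1 0 0 0 0 0.1165 0; 0.1 0 0 0 0 0 0; 0.1 0 0 0 0 0 0"

```text
time: 51.2
eef_pos: [0.4822, -0.1682, 0.1403]
tcp_rot: [-1.571, 0.0, -1.442]
force: [0.4, -0.1, -0.4]
opening: 0.323
```

```bash
python3 go.py .5737 -.4337 .145 -1.445;  python3 - <<'E'
from h import *
S=cam("scene"); save(S,"s27.png",(260,150,420,270),5); T=cam("top"); save(T,"t27.png",(390,200,490,275),7.5)
E
```

```text
t 51.2 p [ 0.4822 -0.1682  0.1403] rot [-1.571  0.    -1.442] F [ 0.4 -0.1 -0.4] T [-0.06  0.02  0.02] o 0.323 q [-0.34 -0.02 -0.11  1.48  0.    2.68]
shift first, tool cm [27.5  -0.47  5.68] len 28.09
turn rotvec [ 0.0001  0.0026 -0.0001]
shift after turn [27.49 -0.47  5.75]
```

View pics/s27.png

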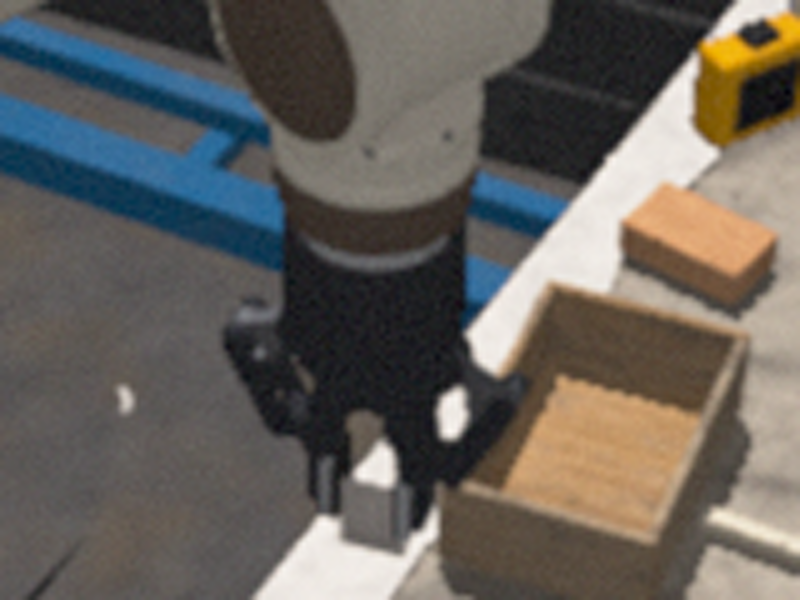

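View pics/t27.png

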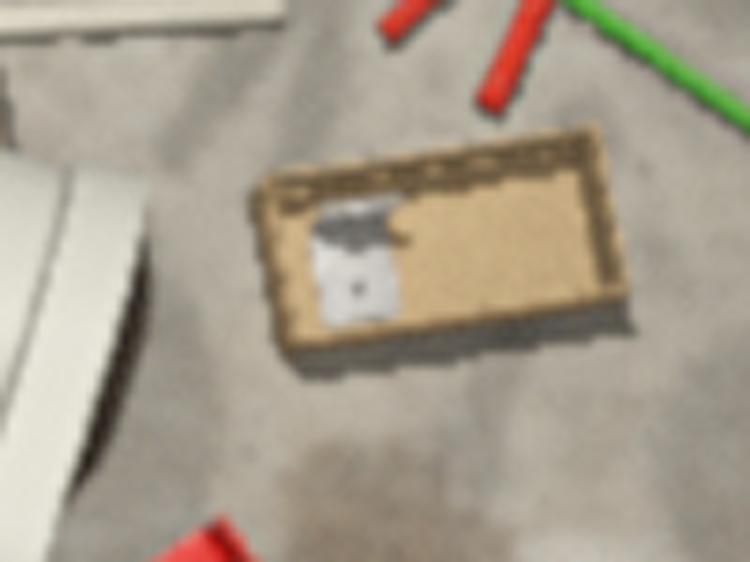

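send_rows:
  deltas: "0.1 2.291 0 0.475 0 0 0; 0.1 2.291 0 0.475 0 0 0; 0.1 2.291 0 0.475 0 0 0; 0.1 2.291 0 0.475 0 0 0; 0.1 2.291 0 0.475 0 0 0; 0.1 2.291 0 0.475 0 0 0; 0.1 2.291 0 0.475 0 0 0; 0.1 2.291 0 0.475 0 0 0; 0.1 2.291 0 0.475 0 0 0; 0.1 2.291 0 0.475 0 0 0; 0.1 2.291 0 0.475 0 0 0; 0.1 2.291 0 0.475 0 0 0; 0.1 0 2 0 0 0 0; 0.1 0 2 0 0 0 0; 0.1 0 2 0 0 0 0; 0.1 0 0 0 0 0 0; 0.1 0 0 0 0 0 0; 0.1 0 0 0 0 0 0"

```text
time: 52.8
eef_pos: [0.5733, -0.4341, 0.0814]
tcp_rot: [-1.57, -0.001, -1.445]
force: [0.8, 1.3, -0.3]
opening: 0.328
```

```bash
python3 go.py .5737 -.4337 .024 -1.445;  python3 - <<'E'
from h import *
S=cam("scene"); save(S,"s28.png",(390,200,550,320),5)
E
```

```text
t 52.8 p [ 0.5733 -0.4341  0.0814] rot [-1.570e+00 -1.000e-03 -1.445e+00] F [ 0.8  1.3 -0.3] T [-0.01  0.02 -0.01] o 0.328 q [-0.65  0.49  0.39  1.46 -0.    2.37]
shift first, tool cm [-0.04  5.74  0.04] len 5.74
turn rotvec [-0.0008  0.0001  0.0008]
shift after turn [-0.03  5.74  0.04]
```

View pics/s28.png

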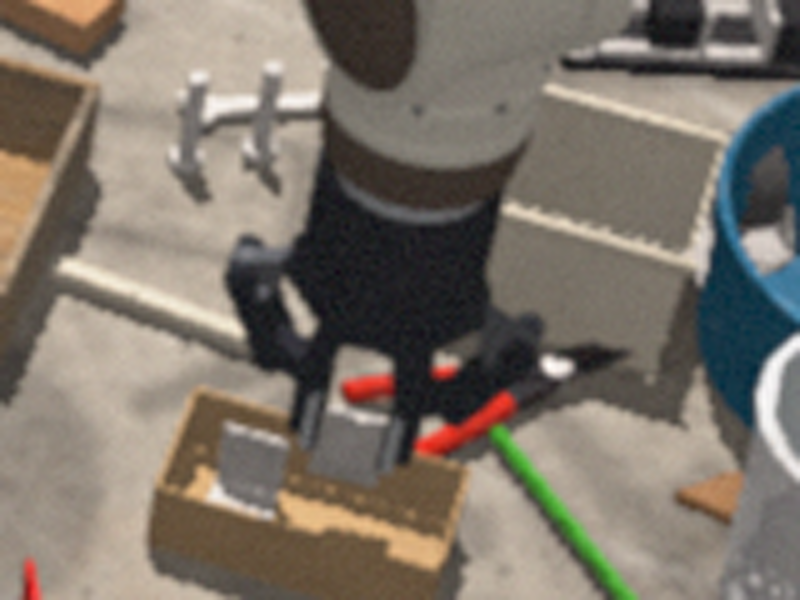

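send_rows:
  deltas: "0.1 0 1.5 0 0 0 0; 0.1 0 1.5 0 0 0 0; 0.1 0 1 0 0 0 0; 0.1 0 0.8 0 0 0 0; 0.1 0 0.5 0 0 0 0; 0.1 0 0 0 0 0 0; 0.1 0 0 0 0 0 0"

```text
time: 53.43
eef_pos: [0.5731, -0.434, 0.0275]
tcp_rot: [-1.571, -0.0, -1.446]
force: [0.0, 0.1, -1.3]
opening: 0.33
```

```bash
python3 go.py .5737 -.4337 .023 -1.445;  python3 - <<'E'
from h import *
S=cam("scene"); save(S,"s29.png",(390,230,510,320),6.5)
E
```

```text
t 53.4333 p [ 0.5731 -0.434   0.0275] rot [-1.571 -0.    -1.446] F [ 0.   0.1 -1.3] T [0.01 0.02 0.07] o 0.33 q [-0.65  0.51  0.3   1.36 -0.    2.37]
shift first, tool cm [-0.02  0.45  0.06] len 0.45
turn rotvec [-0.0002 -0.001   0.0002]
shift after turn [-0.02  0.45  0.06]
```

View pics/s29.png

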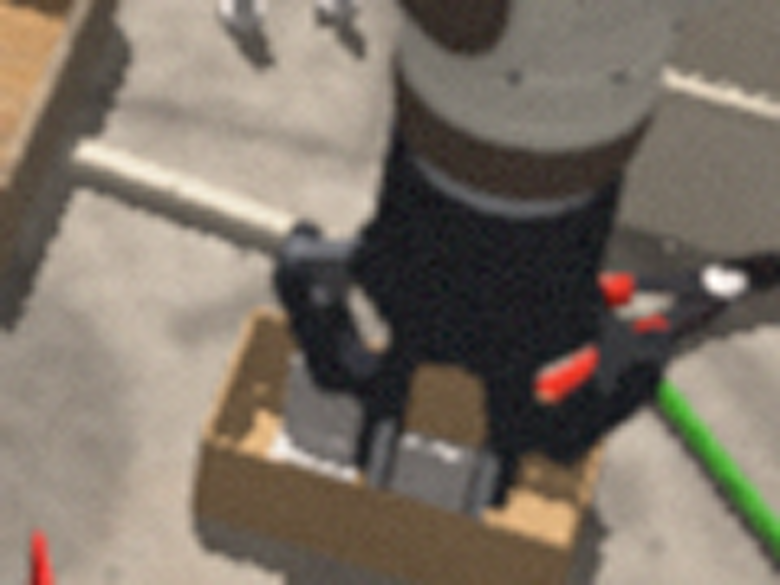

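send_rows:
  deltas: "0.1 0 0.2 0 0 0 0; 0.1 0 0.2 0 0 0 0; 0.1 0 0 0 0 0 0; 0.1 0 0 0 0 0 0; 0.42 0 0 0 0 0 0; 0.42 0 0 0 0 0 0; 0.42 0 0 0 0 0 0; 0.42 0 -0.5 0 0 0 0; 0.42 0 -1 0 0 0 0; 0.42 0 -2 0 0 0 0; 0.42 0 -3 0 0 0 0; 0.42 0 -3 0 0 0 0; 0.42 0 -3 0 0 0 0; 0.42 0 -3 0 0 0 0; 0.42 0 0 0 0 0 0; 0.42 0 0 0 0 0 0"

```text
time: 54.82
eef_pos: [0.5738, -0.4345, 0.1815]
tcp_rot: [-1.567, -0.004, -1.446]
force: [-0.9, 0.0, -1.4]
opening: 0.423
```

```bash
python3 - <<'E'
from h import *
st();S=cam("scene"); save(S,"s30.png",(390,230,510,320),6.5)
E
```

```text
t 54.8167 p [ 0.5738 -0.4345  0.1815] rot [-1.567 -0.004 -1.446] F [-0.9  0.  -1.4] T [ 0.02 -0.01  0.04] o 0.423 q [-0.65  0.51  0.6   1.66  0.    2.37]
```

View pics/s30.png

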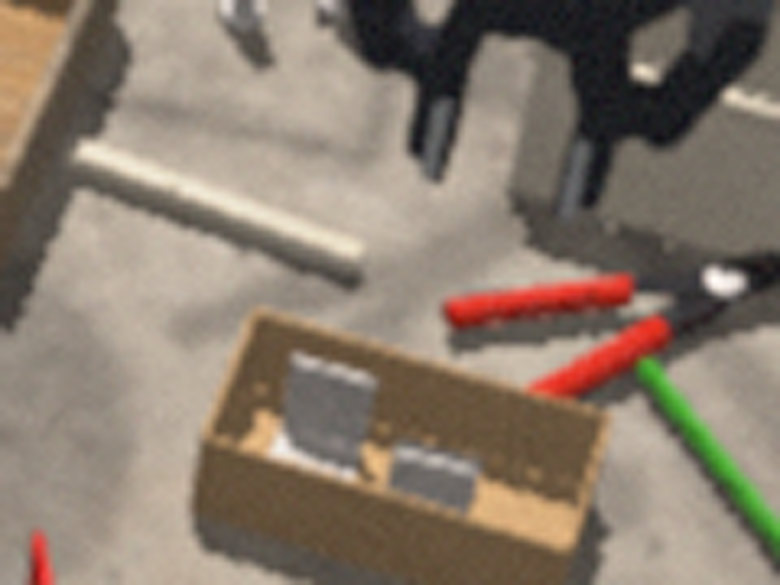

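send_rows:
  deltas: "1 0 0 0 0 -0.115 0; 1 0 0 0 0 -0.115 0; 1 0 0 0 0 -0.115 0; 1 0 0 0 0 -0.115 0; 1 0 0 0 0 -0.115 0; 1 0 0 0 0 -0.115 0; 1 0 0 0 0 -0.115 0; 1 0 0 0 0 -0.115 0; 1 0 0 0 0 -0.115 0; 1 0 0 0 0 -0.115 0; 1 0 0 0 0 -0.115 0; 1 0 0 0 0 -0.115 0; 1 0 0 0 0 -0.115 0; 1 0 0 0 0 -0.115 0; 1 0 0 0 0 -0.115 0; 1 0 0 0 0 -0.115 0; 1 0 0 0 0 -0.115 0; 1 0 0 0 0 -0.115 0; 1 0 0 0 0 -0.115 0; 1 0 0 0 0 -0.115 0"

```text
time: 56.53
eef_pos: [0.5726, -0.4336, 0.1763]
tcp_rot: [-1.568, 0.0, 0.86]
force: [0.3, -0.2, -0.4]
opening: 0.999
```

```bash
cat > capfit2.py <<'E'
from fit import *
st()
S=cam("scene");T=cam("top")
vs=[]
for nm,p in (("S",S),("T",T)):
    hsv=cv2.cvtColor(p["color"],cv2.COLOR_RGB2HSV)
    m=((hsv[...,0]<18)&(hsv[...,1]>200)&(hsv[...,2]>70)); m[:, 260:]=0
    n,l,s,c=cv2.connectedComponentsWithStats(m.astype(np.uint8)); k=1+np.argmax(s[1:,4]); m=l==k
    print(nm,s[k],c[k].round(1)); vs.append((p,m))
import sys
z=float(sys.argv[3])
for v in [vs]+[[v] for v in vs]:
    q,c=fit(v,M["cap"],(float(sys.argv[1]),float(sys.argv[2])),[0],z,len(v)==2); print(q.round(4),round(c,3))
save(S,sys.argv[4]+"_s.png",(90,110,290,260),4); save(T,sys.argv[4]+"_t.png",(120,190,280,310),4)
E
python3 capfit2.py .518 .437 0 c1;  python3 go.py .518 .437 .18
```

```text
t 56.5333 p [ 0.5726 -0.4336  0.1763] rot [-1.568  0.     0.86 ] F [ 0.3 -0.2 -0.4] T [-0.02  0.    0.  ] o 0.999 q [-0.65  0.51  0.59  1.66  0.    0.06]
t 56.6333 p [ 0.5726 -0.4336  0.1765] rot [-1.568  0.     0.856] F [ 0.3  0.1 -0.2] T [-0.08  0.02 -0.03] o 1.005 q [-0.65  0.51  0.59  1.66  0.    0.07]
shift first, tool cm [62.17 -0.22 61.19] len 87.23Traceback (most recent call last):
  File "capfit2.py", line 8, in <module>
    n,l,s,c=cv2.connectedComponentsWithStats(m.astype(np.uint8)); k=1+np.argmax(s[1:,4]); m=l==k
                                                                      ~~~~~~~~~^^^^^^^^^
    return _wrapfunc(a, 'argmax', axis=axis, out=out, **kwds)
    return bound(*args, **kwds)
ValueError: attempt to get argmax of an empty sequence
```

```bash
python3 - <<'E'
from fit import *
S=cam("scene");T=cam("top")
save(S,"c1_s.png"); save(T,"c1_t.png",(120,190,280,310),5)
p=T
hsv=cv2.cvtColor(p["color"],cv2.COLOR_RGB2HSV)
m=((hsv[...,0]<20)&(hsv[...,1]>180)&(hsv[...,2]>100)); m[:, 240:]=0
n,l,s,c=cv2.connectedComponentsWithStats(m.astype(np.uint8)); k=1+np.argmax(s[1:,4]); m=l==k
print(s[k],c[k].round(1)); print(fit([(p,m)],M["cap"],(.518,.437),[0],0))
E
```

```text
[140 254  25  22 132] [154.1 267.2]
(array([0.51620317, 0.43838813, 0.07346635]), np.float64(0.7438758611679077))
```

View pics/c1_t.png

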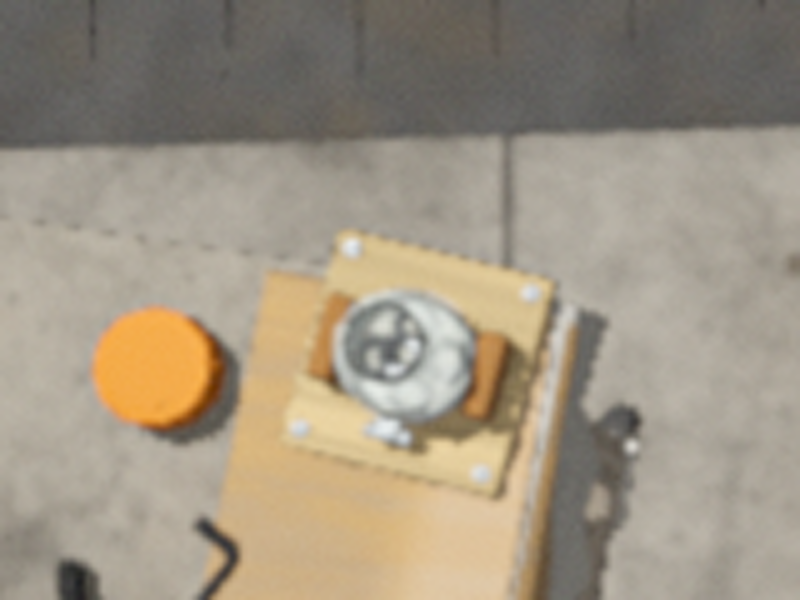

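View pics/c1_s.png

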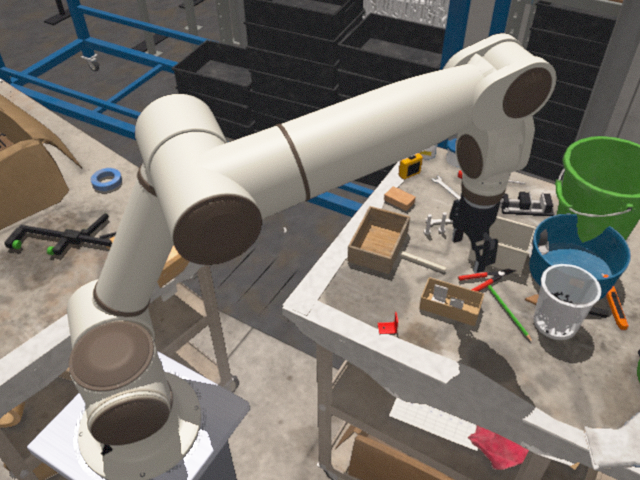

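```bash
python3 - <<'E'
from fit import *
p=T=cam("top")
hsv=cv2.cvtColor(p["color"],cv2.COLOR_RGB2HSV); print(hsv[263,150])
m=((hsv[...,0]<25)&(hsv[...,1]>165)&(hsv[...,2]>100)); m[:, 166:]=0;m[:240]=0;m[285:]=0
n,l,s,c=cv2.connectedComponentsWithStats(m.astype(np.uint8)); k=1+np.argmax(s[1:,4]); m=l==k
print(s[k],c[k].round(1)); print(fit([(p,m)],M["cap"],(.518,.437),[0],0))
E
```

```text
[ 17 175 245]
[139 252  26  24 454] [151.5 263.6]
(array([0.51709977, 0.43946547, 0.09441117]), np.float64(0.11966538429260254))
```

send_rows:
  deltas: "1 2.072 0 2.04 0 0 0; 1 2.072 0 2.04 0 0 0; 1 2.072 0 2.04 0 0 0; 1 2.072 0 2.04 0 0 0; 1 2.072 0 2.04 0 0 0; 1 2.072 0 2.04 0 0 0; 1 2.072 0 2.04 0 0 0; 1 2.072 0 2.04 0 0 0; 1 2.072 0 2.04 0 0 0; 1 2.072 0 2.04 0 0 0; 1 2.072 0 2.04 0 0 0; 1 2.072 0 2.04 0 0 0; 1 2.072 0 2.04 0 0 0; 1 2.072 0 2.04 0 0 0; 1 2.072 0 2.04 0 0 0; 1 2.072 0 2.04 0 0 0; 1 2.072 0 2.04 0 0 0; 1 2.072 0 2.04 0 0 0; 1 2.072 0 2.04 0 0 0; 1 2.072 0 2.04 0 0 0"

```text
time: 58.45
eef_pos: [0.5373, 0.1479, 0.178]
tcp_rot: [-1.571, -0.0, 0.851]
force: [0.4, 0.3, -0.7]
opening: 0.999
```

send_rows:
  deltas: "1 2.072 0 2.04 0 0 0; 1 2.072 0 2.04 0 0 0; 1 2.072 0 2.04 0 0 0; 1 2.072 0 2.04 0 0 0; 1 2.072 0 2.04 0 0 0; 1 2.072 0 2.04 0 0 0; 1 2.072 0 2.04 0 0 0; 1 2.072 0 2.04 0 0 0; 1 2.072 0 2.04 0 0 0; 1 2.072 0 2.04 0 0 0; 1 0 0 0 0 -0.12 0; 1 0 0 0 0 -0.12 0; 1 0 0 0 0 -0.12 0; 1 0 0 0 0 -0.12 0; 1 0 0 0 0 -0.12 0; 1 0 0 0 0 -0.12 0; 1 0 0 0 0 -0.12 0; 1 0 0 0 0 -0.12 0; 1 0 0 0 0 -0.12 0; 1 0 0 0 0 -0.12 0"

```text
time: 60.12
eef_pos: [0.52, 0.4367, 0.1777]
tcp_rot: [-1.57, 0.0, 2.057]
force: [-0.9, -0.5, -0.0]
opening: 1.0
```

```bash
python3 go.py .518 .437 .18 4.98
```

```text
t 60.1167 p [0.52   0.4367 0.1777] rot [-1.57   0.     2.057] F [-0.9 -0.5 -0. ] T [ 0.05 -0.01  0.05] o 1.0 q [ 0.7   0.4   0.44  1.62 -0.    0.21]
shift first, tool cm [ 0.12 -0.23  0.16] len 0.31
turn rotvec [-2.0000e-04 -2.9233e+00  6.0000e-04]
shift after turn [-0.08 -0.23 -0.19]
```

send_rows:
  deltas: "1 0 0 0 0 -0.12 0; 1 0 0 0 0 -0.12 0; 1 0 0 0 0 -0.12 0; 1 0 0 0 0 -0.12 0; 1 0 0 0 0 -0.12 0; 1 0 0 0 0 -0.12 0; 1 0 0 0 0 -0.12 0; 1 0 0 0 0 -0.12 0; 1 0 0 0 0 -0.12 0; 1 0 0 0 0 -0.12 0; 1 0 0 0 0 -0.12 0; 1 0 0 0 0 -0.12 0; 1 0 0 0 0 -0.12 0; 1 0 0 0 0 -0.12 0; 1 0 0 0 0 -0.12 0; 1 0 0 0 0 -0.12 0; 1 0 0 0 0 -0.12 0; 1 0 0 0 0 -0.12 0; 1 0 0 0 0 -0.12 0; 1 0 0 0 0 -0.12 0"

```text
time: 61.78
eef_pos: [0.52, 0.4367, 0.1777]
tcp_rot: [-1.571, -0.0, -1.826]
force: [0.3, 0.2, 0.1]
opening: 0.996
```

send_rows:
  deltas: "1 0 0 0 0 -0.12 0; 1 0 0 0 0 -0.12 0; 1 0 0 0 0 -0.12 0; 1 0 0 0 0 -0.12 0; 1 0 0 0 0 0 0; 1 0 0 0 0 0 0"

```text
time: 62.28
eef_pos: [0.52, 0.4367, 0.1778]
tcp_rot: [-1.571, -0.0, -1.355]
force: [-1.1, 0.1, 0.1]
opening: 0.998
```

```bash
python3 go.py .518 .437 .06 4.98; python3 capfit2.py .518 .437 0 c2
```

```text
t 62.2833 p [0.52   0.4367 0.1778] rot [-1.571 -0.    -1.355] F [-1.1  0.1  0.1] T [-0.03  0.   -0.01] o 0.998 q [ 0.7   0.4   0.44  1.62 -0.   -2.66]
shift first, tool cm [-0.07 11.78 -0.19] len 11.78
turn rotvec [ 0.0003 -0.0517  0.0001]
shift after turn [-0.08 11.78 -0.19]
t 62.2833 p [0.52   0.4367 0.1778] rot [-1.571 -0.    -1.355] F [-1.1  0.1  0.1] T [-0.03  0.   -0.01] o 0.998 q [ 0.7   0.4   0.44  1.62 -0.   -2.66]
S [136 186  25  23 468] [148.  196.8]
T [153 257  11  18  41] [160.4 266.8]
[ 0.5196  0.4402 -0.035  -0.0034] 0.53
[0.5184 0.4373 0.0134] 0.147
[ 0.5178  0.4436 -0.0784] 0.914
```

View pics/c2_s.png

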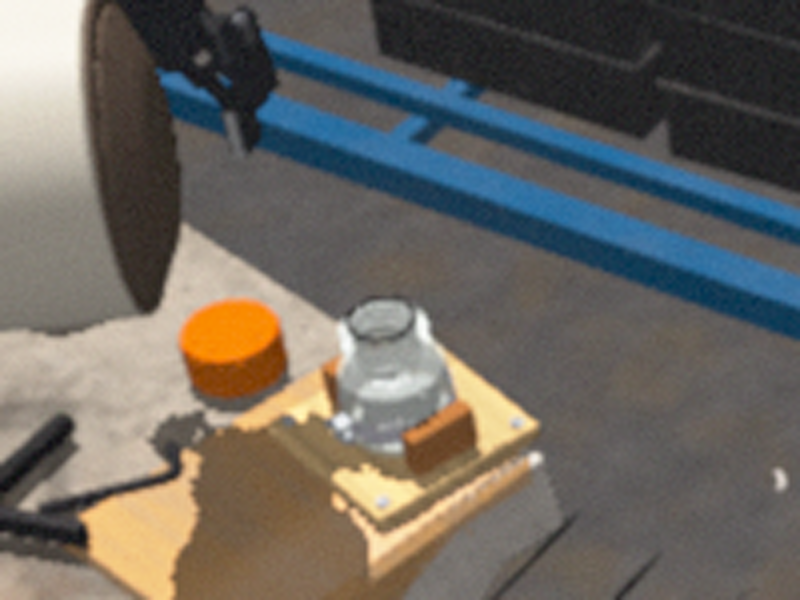

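send_rows:
  deltas: "1 -0.07 3 -0.19 0 0 0; 1 0 3 0 0 0 0; 1 0 3 0 0 0 0; 1 0 2.5 0 0 0 0; 1 0 2 0 0 0 0; 1 0 1.5 0 0 0 0; 1 0 0 0 0 0 0; 1 0 0 0 0 0 0"

```text
time: 63.05
eef_pos: [0.5177, 0.4367, 0.0275]
tcp_rot: [-1.572, -0.001, -1.352]
force: [-0.3, -0.5, 0.0]
opening: 1.001
```

```bash
python3 go.py .518 .437 -.004; python3 - <<'E'
from h import *
S=cam("scene"); save(S,"s31.png",(90,140,210,230),6.5)
E
```

```text
t 63.05 p [0.5177 0.4367 0.0275] rot [-1.572e+00 -1.000e-03 -1.352e+00] F [-0.3 -0.5  0. ] T [-0.02 -0.05  0.02] o 1.001 q [ 0.7   0.41  0.16  1.33  0.   -2.66]
shift first, tool cm [-0.03  3.15  0.04] len 3.15
```

View pics/s31.png

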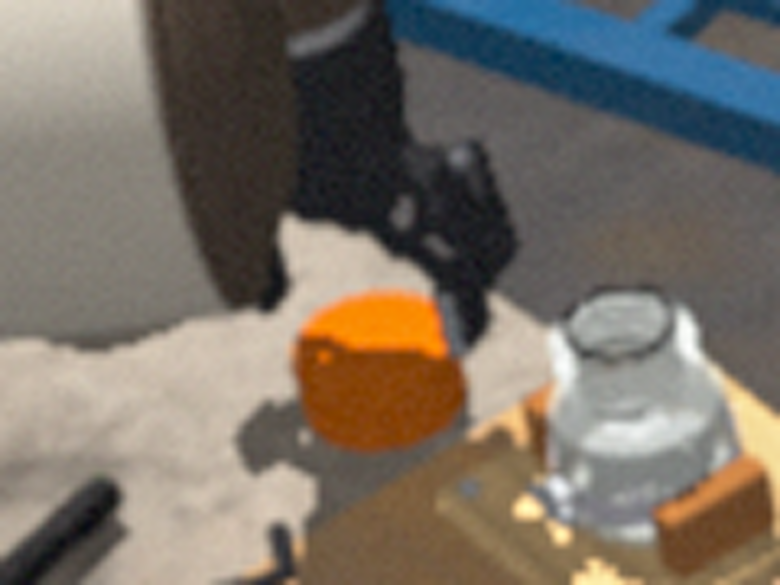

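send_rows:
  deltas: "1 0 1 0 0 0 0; 1 0 1 0 0 0 0; 1 0 0.7 0 0 0 0; 1 0 0.3 0 0 0 0; 1 0 0 0 0 0 0; 0.5 0 0 0 0 0 0; 0.5 0 0 0 0 0 0; 0.5 0 0 0 0 0 0; 0.5 0 0 0 0 0 0; 0.5 0 0 0 0 0 0; 0.5 0 0 0 0 0 0; 0.5 0 0 0 0 0 0"
  grip_force: 50

```text
time: 64.1
eef_pos: [0.5185, 0.4373, -0.0012]
tcp_rot: [-1.57, 0.001, -1.349]
force: [0.3, -0.3, 5.7]
opening: 0.774
```

send_rows:
  deltas: "0.5 0 -1 0 0 0 0; 0.5 0 -2 0 0 0 0; 0.5 0 -3 0 0 0 0; 0.5 0 -3 0 0 0 0; 0.5 0 -3 0 0 0 0; 0.5 0 -2 0 0 0 0; 0.5 0 0 0 0 0 0; 0.5 0 0 0 0 0 0"

```text
time: 64.77
eef_pos: [0.5185, 0.4374, 0.1394]
tcp_rot: [-1.569, 0.001, -1.349]
force: [-0.2, 0.4, -1.3]
opening: 0.776
```

```bash
python3 go.py .518 .2915 .14; python3 capfit2.py .518 .437 0.14 c3
```

```text
t 64.7667 p [0.5185 0.4374 0.1394] rot [-1.569e+00  1.000e-03 -1.349e+00] F [-0.2  0.4 -1.3] T [-0.    0.04 -0.  ] o 0.776 q [ 0.7   0.38  0.35  1.54  0.   -2.66]
shift first, tool cm [14.22 -0.08 -3.25] len 14.59
t 64.7667 p [0.5185 0.4374 0.1394] rot [-1.569e+00  1.000e-03 -1.349e+00] F [-0.2  0.4 -1.3] T [-0.    0.04 -0.  ] o 0.776 q [ 0.7   0.38  0.35  1.54  0.   -2.66]
S [133 144  15  24 249] [139.4 156.1]
T [134 257  16  12 112] [142.1 262.4]
[0.5239 0.4362 0.1272 0.1362] 0.699
[0.5242 0.4345 0.1951] 0.589
[0.5243 0.4282 0.245 ] 0.807
```

View pics/c3_s.png

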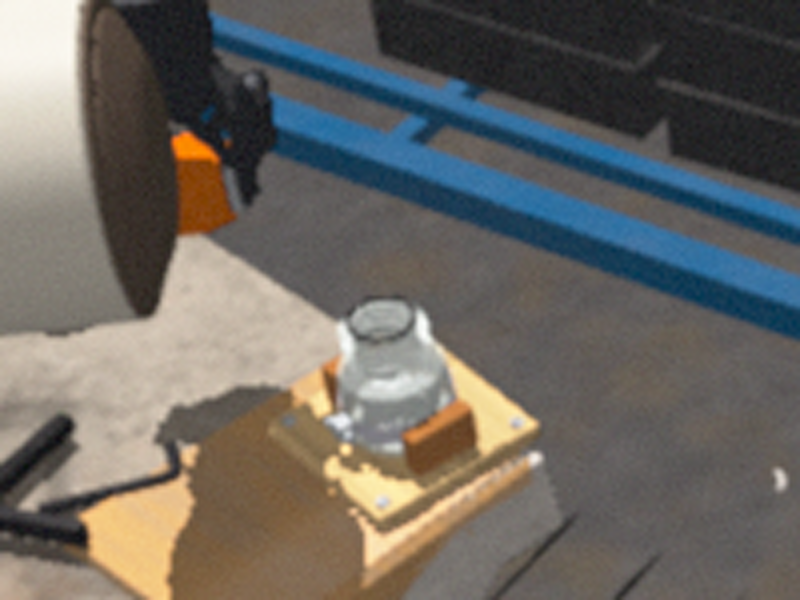

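send_rows:
  deltas: "0.5 1.778 0 -0.406 0 0 0; 0.5 1.778 0 -0.406 0 0 0; 0.5 1.778 0 -0.406 0 0 0; 0.5 1.778 0 -0.406 0 0 0; 0.5 1.778 0 -0.406 0 0 0; 0.5 1.778 0 -0.406 0 0 0; 0.5 1.778 0 -0.406 0 0 0; 0.5 1.778 0 -0.406 0 0 0; 0.5 0 0 0 0 0 0; 0.5 0 1 0 0 0 0; 0.5 0 1 0 0 0 0; 0.5 0 0 0 0 0 0; 0.5 0 0 0 0 0 0; 0.5 0 0 0 0 0 0"

```text
time: 66.03
eef_pos: [0.5173, 0.2916, 0.1174]
tcp_rot: [-1.572, -0.0, -1.349]
force: [-0.6, -0.6, -0.1]
opening: 0.777
```

```bash
python3 go.py .518 .2915 .096; python3 capfit2.py .518 .2915 0.12 c4
```

```text
t 66.0333 p [0.5173 0.2916 0.1174] rot [-1.572 -0.    -1.349] F [-0.6 -0.6 -0.1] T [ 0.01  0.03 -0.06] o 0.777 q [ 0.51  0.18  0.06  1.45 -0.   -2.85]
shift first, tool cm [0.02 2.14 0.06] len 2.14
t 66.0333 p [0.5173 0.2916 0.1174] rot [-1.572 -0.    -1.349] F [-0.6 -0.6 -0.1] T [ 0.01  0.03 -0.06] o 0.777 q [ 0.51  0.18  0.06  1.45 -0.   -2.85]
S [168 167  25  27 484] [180.1 180.5]
T [195 258  10  10  67] [199.7 261.8]
[0.5205 0.3001 0.1698 0.1105] 0.548
[0.5163 0.2919 0.1043] 0.245
[0.5202 0.2973 0.114 ] 0.861
```

View pics/c4_s.png

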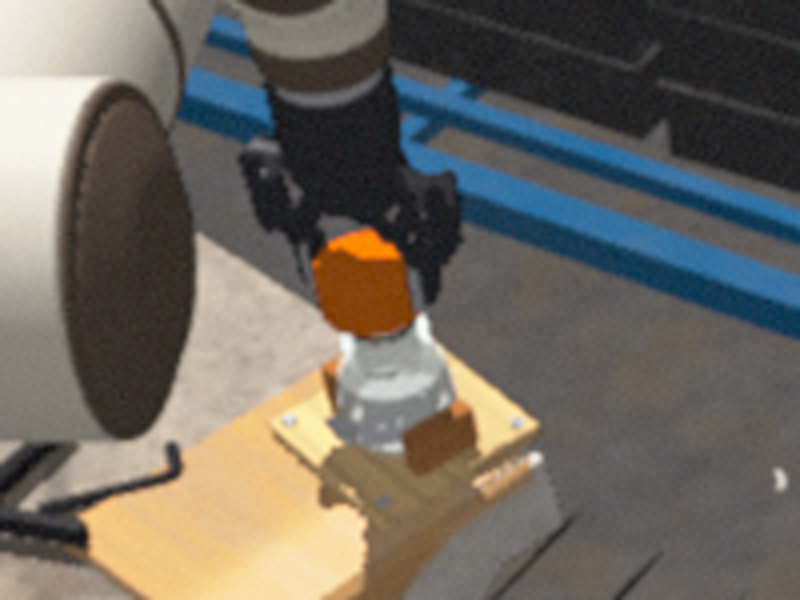

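send_rows:
  deltas: "0.5 0.03 0.5 0.05 0 0 0; 0.5 0 0.5 0 0 0 0; 0.5 0 0.4 0 0 0 0; 0.5 0 0.2 0 0 0 0; 0.5 0 0 0 0 0 0; 0.5 0 0 0 0 0 0"

```text
time: 66.63
eef_pos: [0.5181, 0.2909, 0.1018]
tcp_rot: [-1.571, -0.0, -1.349]
force: [0.8, -0.8, -0.7]
opening: 0.777
```

send_rows:
  deltas: "0.5 0 0.2 0 0 0 0; 0.5 0 0.1 0 0 0 0; 0.5 0 0.1 0 0 0 0; 0.5 0 0 0 0 0 0; 0.5 0 0 0 0 0 0"

```text
time: 67.05
eef_pos: [0.5182, 0.2909, 0.098]
tcp_rot: [-1.571, -0.0, -1.349]
force: [-0.6, -0.7, 0.2]
opening: 0.776
```

send_rows:
  deltas: "0.5 0 0.1 0 0 0 0; 0.5 0 0.1 0 0 0 0; 0.5 0 0.1 0 0 0 0; 0.5 0 0 0 0 0 0; 0.5 0 0 0 0 0 0"

```text
time: 67.47
eef_pos: [0.5182, 0.2909, 0.0949]
tcp_rot: [-1.571, -0.0, -1.349]
force: [-0.7, 0.2, -0.5]
opening: 0.78
```

send_rows:
  deltas: "0.5 0 0.1 0 0 0 0; 0.5 0 0.1 0 0 0 0; 0.5 0 0 0 0 0 0; 0.5 0 0 0 0 0 0"

```text
time: 67.8
eef_pos: [0.5182, 0.2909, 0.0929]
tcp_rot: [-1.571, -0.0, -1.349]
force: [-1.0, 0.7, -0.2]
opening: 0.779
```

send_rows:
  deltas: "0.5 0 0.1 0 0 0 0; 0.5 0 0.1 0 0 0 0; 0.5 0 0 0 0 0 0; 0.5 0 0 0 0 0 0"

```text
time: 68.13
eef_pos: [0.5182, 0.2909, 0.0909]
tcp_rot: [-1.571, -0.0, -1.349]
force: [0.7, 0.8, -0.8]
opening: 0.774
```

send_rows:
  deltas: "0.5 0 0.1 0 0 0 0; 0.5 0 0.1 0 0 0 0; 0.5 0 0 0 0 0 0; 0.5 0 0 0 0 0 0"

```text
time: 68.47
eef_pos: [0.5184, 0.2911, 0.0897]
tcp_rot: [-1.57, 0.0, -1.349]
force: [-1.3, -1.1, 4.5]
opening: 0.775
```

send_rows:
  deltas: "0.5 0 0.04 0 0 0.1 0; 0.5 0 0.03 0 0 0.1 0; 0.5 0 0.03 0 0 0.1 0; 0.5 0 0 0 0 0 0"

```text
time: 68.8
eef_pos: [0.5186, 0.2911, 0.0886]
tcp_rot: [-1.57, 0.001, -1.654]
force: [-0.8, -0.6, 5.6]
opening: 0.779
```

send_rows:
  deltas: "0.5 0 0.03 0 0 0.1 0; 0.5 0 0.03 0 0 0.1 0; 0.5 0 0.03 0 0 0.1 0; 0.5 0 0 0 0 0 0"

```text
time: 69.13
eef_pos: [0.5185, 0.2911, 0.0877]
tcp_rot: [-1.57, 0.001, -1.951]
force: [-1.1, 0.2, 6.2]
opening: 0.775
```

send_rows:
  deltas: "0.5 0 0.033 0 0 0.1 0; 0.5 0 0.033 0 0 0.1 0; 0.5 0 0.033 0 0 0.1 0; 0.5 0 0.033 0 0 0.1 0; 0.5 0 0.033 0 0 0.1 0; 0.5 0 0.033 0 0 0.1 0; 0.5 0 0 0 0 0 0"

```text
time: 69.72
eef_pos: [0.5186, 0.291, 0.0856]
tcp_rot: [-1.57, 0.001, -2.55]
force: [-0.6, -0.4, 5.9]
opening: 0.776
```

```bash
python3 capfit2.py .518 .2915 0.085 c5
```

```text
t 69.7167 p [0.5186 0.291  0.0856] rot [-1.57e+00  1.00e-03 -2.55e+00] F [-0.6 -0.4  5.9] T [-0.19 -0.07 -0.13] o 0.776 q [ 0.51  0.19  0.    1.39 -0.   -1.65]
S [186 177  13  24 200] [191.8 188.3]
T [201 252   7  13  52] [204.2 257. ]
[ 0.5245  0.2994 -0.4028  0.081 ] 0.764
[0.5228 0.297  0.0307] 0.652
[ 0.5192  0.2999 -0.1341] 0.872
```

View pics/c5_s.png

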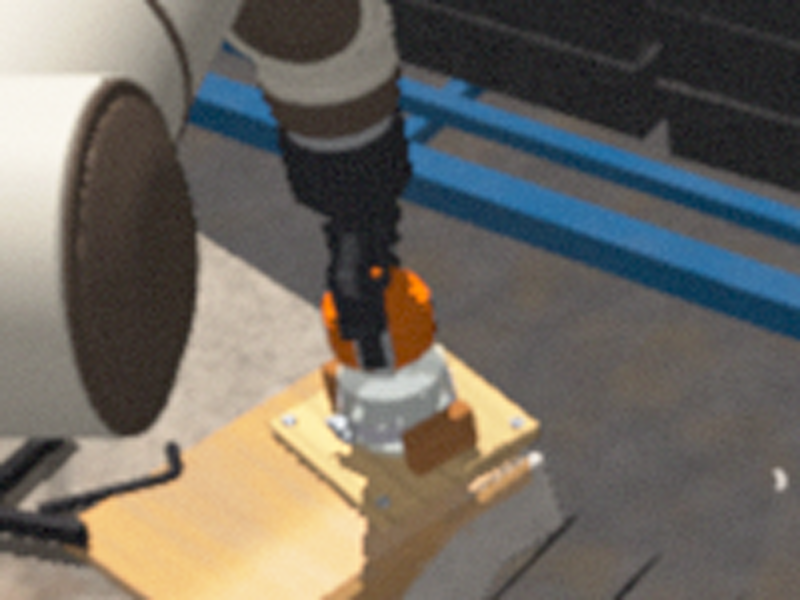

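send_rows:
  deltas: "0.5 0 0.04 0 0 0.12 0; 0.5 0 0.04 0 0 0.12 0; 0.5 0 0.04 0 0 0.12 0; 0.5 0 0.04 0 0 0.12 0; 0.5 0 0.04 0 0 0.12 0; 0.5 0 0.04 0 0 0.12 0; 0.5 0 0.04 0 0 0.12 0; 0.5 0 0.04 0 0 0.12 0; 0.5 0 0.04 0 0 0.12 0; 0.5 0 0.04 0 0 0.12 0; 0.5 0 0 0 0 0 0"

```text
time: 70.73
eef_pos: [0.5184, 0.2904, 0.0815]
tcp_rot: [-1.57, 0.001, 2.531]
force: [-2.2, -2.8, 6.8]
opening: 0.779
```

```bash
python3 -c "
from h import *
st()"
```

```text
t 70.7333 p [0.5184 0.2904 0.0815] rot [-1.570e+00  1.000e-03  2.531e+00] F [-2.2 -2.8  6.8] T [-0.75  0.23 -0.18] o 0.779 q [ 0.51  0.19 -0.    1.38 -0.   -0.45]
```

send_rows:
  deltas: "0.5 0 0.04 0 0 0.12 0; 0.5 0 0.04 0 0 0.12 0; 0.5 0 0.04 0 0 0.12 0; 0.5 0 0.04 0 0 0.12 0; 0.5 0 0.04 0 0 0.12 0; 0.5 0 0.04 0 0 0.12 0; 0.5 0 0.04 0 0 0.12 0; 0.5 0 0.04 0 0 0.12 0; 0.5 0 0.04 0 0 0.12 0; 0.5 0 0.04 0 0 0.12 0; 0.5 0 0 0 0 0 0"

```text
time: 71.65
eef_pos: [0.5183, 0.2908, 0.0775]
tcp_rot: [-1.571, -0.0, 1.331]
force: [-1.6, 0.5, 5.5]
opening: 0.776
```

```bash
python3 -c "
from h import *
st(); S=cam('scene'); save(S,'s33.png',(90,110,290,260),4)"
```

```text
t 71.65 p [0.5183 0.2908 0.0775] rot [-1.571 -0.     1.331] F [-1.6  0.5  5.5] T [ 0.03  0.57 -0.16] o 0.776 q [ 0.51  0.19 -0.01  1.37  0.    0.75]
```

View pics/s33.png

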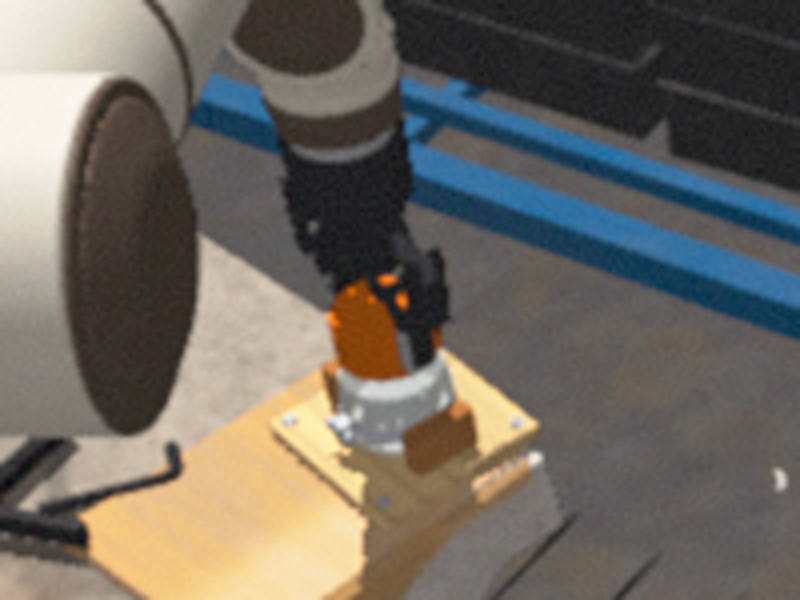

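send_rows:
  deltas: "0.5 0 0.04 0 0 0.12 0; 0.5 0 0.04 0 0 0.12 0; 0.5 0 0.04 0 0 0.12 0; 0.5 0 0.04 0 0 0.12 0; 0.5 0 0.04 0 0 0.12 0; 0.5 0 0.04 0 0 0.12 0; 0.5 0 0.04 0 0 0.12 0; 0.5 0 0 0 0 0 0; 0.5 0 0 0 0 0 0"

```text
time: 72.45
eef_pos: [0.5184, 0.291, 0.0749]
tcp_rot: [-1.571, -0.001, 0.498]
force: [-0.4, 0.0, 5.5]
opening: 0.776
```

```bash
python3 -c "
from h import *
st()"
```

```text
t 72.45 p [0.5184 0.291  0.0749] rot [-1.571e+00 -1.000e-03  4.980e-01] F [-0.4  0.   5.5] T [-0.05  0.19 -0.14] o 0.776 q [ 0.51  0.19 -0.01  1.37  0.    1.58]
```

send_rows:
  deltas: "0.5 0 0.033 0 0 0.1 0; 0.5 0 0.033 0 0 0.1 0; 0.5 0 0.033 0 0 0.1 0; 0.5 0 0.03 0 0 0.1 0; 0.5 0 0 0 0 0 0"

```text
time: 72.87
eef_pos: [0.5187, 0.2911, 0.0738]
tcp_rot: [-1.57, -0.001, 0.093]
force: [0.1, -0.7, 6.5]
opening: 0.777
```

```bash
python3 -c "
from h import *
st()"
```

```text
t 72.8667 p [0.5187 0.2911 0.0738] rot [-1.57e+00 -1.00e-03  9.30e-02] F [ 0.1 -0.7  6.5] T [-0.07  0.06 -0.12] o 0.777 q [ 0.51  0.19 -0.02  1.37 -0.    1.99]
```

Enough. Release, rise and check.

send_rows:
  deltas: "0.9 0 0 0 0 0 0; 1 0 0 0 0 0 0; 1 0 0 0 0 0 0; 1 0 0 0 0 0 0; 1 0 -1 0 0 0 0; 1 0 -2 0 0 0 0; 1 0 -3 0 0 0 0; 1 0 -3 0 0 0 0; 1 0 -3 0 0 0 0; 1 0 -3 0 0 0 0; 1 0 0 0 0 0 0; 1 0 0 0 0 0 0"

```text
time: 73.87
eef_pos: [0.5189, 0.2914, 0.2256]
tcp_rot: [-1.569, -0.004, 0.095]
force: [0.7, 0.1, -0.8]
opening: 0.999
```

```bash
python3 capfit2.py .518 .2915 0.075 c6; python3 run2.py; python3 go.py .33 .46 .23
```

```text
t 73.8667 p [0.5189 0.2914 0.2256] rot [-1.569 -0.004  0.095] F [ 0.7  0.1 -0.8] T [-0.04  0.03 -0.03] o 0.999 q [0.51 0.19 0.28 1.66 0.   1.99]
S [173 181  27  24 535] [185.8 192.4]
T [200 251   9  19  43] [205.7 258.9]
[0.5209 0.2917 0.0699 0.0732] 0.522
[0.5209 0.2919 0.0464] 0.131
[0.52   0.2978 0.0291] 0.906
bracket_1 none
bracket_1 none
wood_box 2 S [ 0.6779 -0.1853] deg 7.4 cost 0.035
wood_box 1 S [ 0.6787 -0.1859] deg 8.3 cost 0.038
wood_box 1 T [ 0.6776 -0.1849] deg 7.2 cost 0.029
kraft_tray 2 S [ 0.5857 -0.417 ] deg 7.3 cost 0.224
kraft_tray 1 S [ 0.5854 -0.4182] deg 7.4 cost 0.161
kraft_tray 1 T [ 0.5858 -0.4147] deg 7.0 cost 0.27
paint_pen 2 S [ 0.6807 -0.3065] deg 1.6 cost 0.291
paint_pen 1 S [ 0.681  -0.3066] deg 0.6 cost 0.232
paint_pen 1 T [ 0.6803 -0.3029] deg 2.1 cost 0.346
t 74.5667 p [0.5182 0.291  0.223 ] rot [-1.571  0.     0.094] F [-0.5  0.   0.4] T [ 0.03 -0.01 -0.  ] o 0.996 q [0.51 0.19 0.28 1.66 0.   1.99]
shift first, tool cm [-17.15  -0.7   18.6 ] len 25.31
```

View pics/c6_s.png

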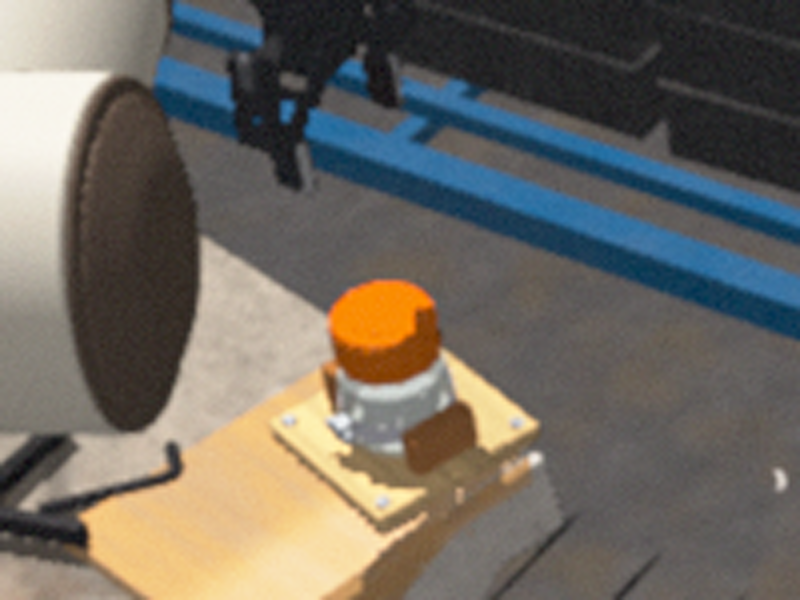

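send_rows:
  deltas: "1 -1.7 0 1.86 0 0 0; 1 -1.7 0 1.86 0 0 0; 1 -1.7 0 1.86 0 0 0; 1 -1.7 0 1.86 0 0 0; 1 -1.7 0 1.86 0 0 0; 1 -1.7 0 1.86 0 0 0; 1 -1.7 0 1.86 0 0 0; 1 -1.7 0 1.86 0 0 0; 1 -1.7 0 1.86 0 0 0; 1 -1.7 0 1.86 0 0 0; 1 0 0 0 0 0 0; 1 0 0 0 0 0 0; 1 0 0 0 0 0 0"

```text
time: 75.65
eef_pos: [0.3317, 0.46, 0.223]
tcp_rot: [-1.571, -0.0, 0.094]
force: [-0.6, 0.0, 0.7]
opening: 1.001
```

```bash
python3 - <<'E'
from fit import *
st(); S=cam("scene");T=cam("top")
save(S,"end_s.png"); save(T,"end_t.png")
vs=[]
for p in(S,T):
    mk=mask("jar_cap",p,proj(p,[.518,.292,.09])[0])
    if mk is not None: vs.append((p,mk))
print(len(vs),fit(vs,M["cap"],(.519,.292),[0],.076,True))
for n in("nut_1","end_cap_1","bracket_1"):
    for p in(S,T): print(n,[(np.round(d["pixel"]),round(d["confidence"],2)) for d in models.look_for(n,p)])
E
```

```text
t 75.65 p [0.3317 0.46   0.223 ] rot [-1.571 -0.     0.094] F [-0.6  0.   0.7] T [-0.05  0.02 -0.02] o 1.001 q [ 0.95  0.13  0.2   1.65 -0.    2.42]
2 (array([0.51937707, 0.29228695, 0.13428727, 0.07604703]), np.float64(0.050745368003845215))
nut_1 []
nut_1 [(array([406., 203.]), 0.21)]
end_cap_1 []
end_cap_1 [(array([195., 258.]), 0.72)]
bracket_1 [(array([185., 192.]), 0.68), (array([438., 292.]), 0.63), (array([388., 330.]), 0.62)]
bracket_1 [(array([416., 277.]), 0.75), (array([449., 230.]), 0.46)]
```

View pics/end_s.png

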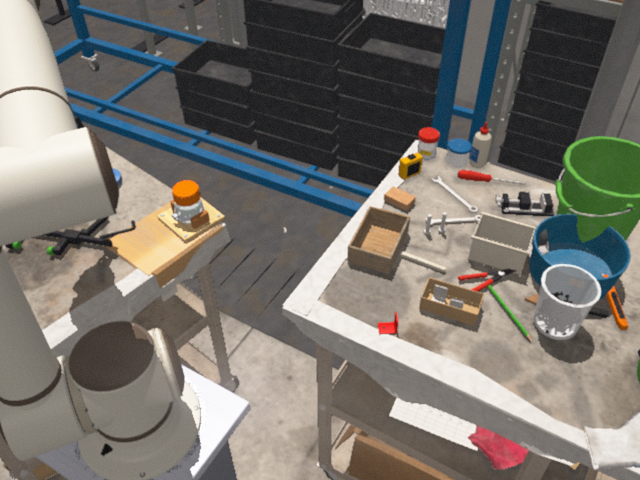

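View pics/end_t.png

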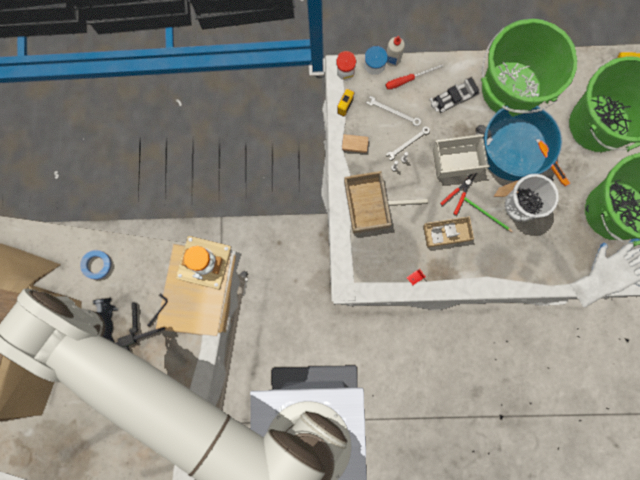

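```bash
python3 -c "
from rig import manip
print(manip.job_done())"
```

```text
the job is handed in; nothing more can be done
None
```

The job is done and handed in at about 76 s of the 210 s. The cap came off, the fittings were put away, and the cap is screwed back on the jar.

- **Cap off:** I unscrewed it by about 5.3 rad and set it on the cart to the jar's left. Midway I opened and re-centred the grip, because an off-centre hold of about 1.5 mm had built up roughly 16 N of side force.
- **Fittings:** I found two nuts and two angle brackets. Both nuts went into the jar and both brackets stand in the card tray. No black end caps lay on the bench, so the wooden box stays empty.
- **Cap on:** I set it level and screwed it on by about 4.8 rad (about three quarters of a turn). It sank about 16 mm, with vertical force steady near 6 N.

**Last checks**
- A fit from both cameras puts the cap's lower edge at about 76 mm, under the 87 mm it needs to hold. It looks level and centred on the jar.
- The pen stayed within about 1 mm of its starting position, the red bracket was left alone, and the gripper is clear of everything.
- **Not shown directly:** the nuts were not seen inside after release. I know they went in because the mouth and bench were clear afterwards.
- **Disagreed:** at the end the networks called the capped jar an end cap (0.72) and a bracket (0.68), and gave a weak nut hit (0.21) by the pen. The pictures contradict all three, so I ignored them.

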